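Stow a vial in a lidded sample box with a locking lid stay

TASK

Raise the lid of the grey sample box by its bar until the folding stay on its side snaps past straight and holds the lid up by itself, then stand the red-capped vial upright in the box. After that pull the red knob to break the stay and let the lid down gently until it is fully shut. Never force the lid against the stay nor wrench the knob off its own round path, do not let the lid slam, and leave the timer and the beaker where they are.

Things in the scene. Friction and masses are not known exactly. Their poses are not given: they have to be found in the camera images.
- sample_box: Grey metal box fixed to the bench, 160 (its x) x 200 (its y) x 90 mm high, walls 6 mm, hollow. Origin: centre of its underside; x points to its hinge side (away from the robot at yaw 0), y to its left, z up. Inner floor 8 mm above the bench. The folding stay is outside its -y wall.
- lid (a joint): Angle of the blue lid, rad: 0 shut, grows as its front rises, about an axis along the box's y through lid_hinge. About 600 g, centre of mass about 85 mm from the hinge; falls shut by its weight from below about 0.7 rad. The stay locks it at an angle that differs from box to box, 1.25 to 1.57, and lets it go only a few mm beyond.
- lid_bar (a point): Middle of the round steel lifting bar, 10 mm thick, 80 mm long, along the box's y, 42 mm in front of the lid's front edge; 204 mm from the hinge axis. It turns with the lid: in front of the box, 98 mm above the bench when shut; over the hinge, about 295 mm up when open. Its frame is the lid's: x from the bar towards the hinge.
- lid_hinge (a point): Point on the lid's hinge axis in the middle of the box's width, 77 mm behind the box's centre and 93 mm above the bench.
- stay_elbow (a joint): Angle of the stay's knuckle, rad: near 0 folded (lid shut), about 2.5 with the two bars in line, 2.67 (hard stop past straight) locked. A spring draws it past straight over about the last 0.3 rad, once the bar is within a few mm of full height and not pulled hard; below that the lid does not rise by itself.
- knob_mid (a point): Grasp point of the round red knob on the stay's knuckle: 14 mm thick, 55 mm long, end flange 20 mm wide, sticking out along the box's -y; spins freely. 155 mm to the -y side of the box's centre. Lid shut: 85 mm in front of stay_pivot, level with it. Locked: about 40 mm behind, 75 mm above it. It breaks the lock drawn forwards and up along its circle with 5 to 8 N.
- stay_pivot (a point): Centre of the knob's circle (radius 85 mm, axis along the box's y), in the plane of knob_mid: 12 mm in front of the box's centre, 48 mm above the bench. The true pivot is set by hand and may sit up to 5 mm off, mostly fore and aft. Drawn round the circle, forwards over the top and down, the knob lets the lid down. It takes 5 to 10 N to steer it.
- vial_mid (a point): Centre, half-way up, of the loose glass vial with the red cap, 20 mm in diameter, 65 mm high, 30 g, standing upright on the bench. Its z axis runs up to the cap.
- vial_spot (a point): Point on the box's inner floor, 42 mm in front of the box's centre, a good place for the vial: clear of the raised lid. Anywhere on the inner floor will do.
- timer: White kitchen-type timer, 62 x 62 x 19 mm, origin under its centre. To be left alone.
- beaker_1: Glass beaker, 74 mm wide, 82 mm high, origin under its centre. To be left alone.
- bar (a joint): Give of the lifting bar on its rubber lugs, m, square to the lid: plus when it is pulled in the opening direction, minus when pressed in the closing direction; 2.5 N per mm. The lid is being forced when the bar gives more than 4 mm either way (10 N); raising it freely takes 5 N or less. Single readings are rough: feel the force.
- stay_pin (a joint): Give of the red knob on its rubber mount, m, along the stay's lower bar: plus when pulled outwards from the pivot, minus when pushed inwards; 2.5 N per mm. The knob is being wrenched when it gives more than 4 mm either way (10 N). Drawing it round its true circle needs next to no force along the bar. Single readings are rough: feel the force and give way.
Not all that is in view belongs to the job. What is shaped like the part that bears vial_mid but pink or purple is not meant.

How it is judged:
By the outcome, as a careful person would: the job done as asked, in the order asked, and still so for the second after the job is handed in, with the robot touching nothing.
It also fails if it takes over 72 s, if anything falls off the work surface, if the arm or the gripper's body presses on something with over 40 N, if the wrist force passes 120 N, or if a joint passes its speed limit or range.

ROBOT

A 6-joint arm with a two-finger parallel gripper is mounted at the origin on a cart in front of the work surface, level with it; the furniture and walls round the work are solid. World frame = base frame: x ahead of the robot, y to its left, z up, the work surface at z = 0. Lengths are in m, angles in rad, forces in N, time in s.
With the tool pointing down it reaches from about 0.425 to 0.95 m from the base axis. Payload 3.5 kg.
Tool frame: the origin (TCP) lies on the centre line of the jaws, within the pads' length; the fingertips stand 11 mm ahead of it and the grasp point (between the pads) lies 8 mm behind it; x points along the fingers, y is the direction in which the jaws open and shut, and the axes are right-handed (so a half turn about x gives the same grasp; the last joint's range is limited). The gripper opens to 85 mm and grips with 20 to 120 N. Pads are 22 mm wide; open, the fingers measure 114 mm over their backs; the gripper's body (76 mm by 85 mm) begins 54 mm behind the grasp point. The pads swing forward as they close: fully open they stand 13 mm farther back than shut.
Start: joints at [-1.5, 0.286, 1.577, -0, 1.279, -0.15], TCP at [0.148, -0.659, 0.242] pointing down, gripper open.
Joint ranges: [-2.77, 2.77], [-0.9, 2.22], [0.21, 2.48], [-1.53, 4.67], [0.24, 2.81], [-2.84, 2.84]. Speed limits (rad/s): [2.79, 2.79, 3.14, 3.14, 3.14, 3.14].

INTERFACE

Orientations are given as a unit quaternion [x, y, z, w].
In Python, from plant import ctrl gives the robot as it stands. The module is installed in compiled form; this text tells all that it offers.
- The arm moves only by the tool drive_tool, never from a script. Its argument "series" is a list of rows, each a list of 2 entries, a list of its own where there are three numbers: the shift along the tool's x, y, z in units of 50 mm (1.0 is 50 mm), then the turn, a rotation vector about the tool's x, y, z in degrees. A call has 1 to 5 rows; each row shifts and turns the pose as measured when the row begins, along the tool's axes as they then stand; what a row does not reach is not made up. A row lasts 1/10 s, in which the tool goes at most 50 mm and 8.59 degrees, less where a joint would pass 70% of its speed; a pose out of reach is approached as far as the arm can. A call is refused whole if a number of a shift passes 1 or a number of a turn 8.59, either way. A call with a gripper value outside its range is refused whole. "grip" is the gripper's target within -1 to 1 (fully open at 1, half-way at 0, shut at -1), set as the call begins (left out, the last holds). The fingers move at their own pace and stop on an object; "newtons" is the grip in N (left out, the last holds). Time passes only in rows, so rows that do not move let the fingers close. It gives the time, the measured TCP pose, the force and the opening at its end, in the units of the state.
- ctrl.get_state(): the state, without advancing time (a new reading comes with each control period).
- ctrl.read_camera(name): name is "scene" or "top"; returns a dict with "img" (400x640x3 uint8, red, green, blue), "camera_matrix" (3x3 intrinsics, pixels), "R" (3x3) and "t" (3): a world point X has camera coordinates R X + t. Camera axes: x right, y down, z forward; pixel columns grow to the right and rows downward; lengths in m; the calibration is good to about 2 mm. A picture is of the moment at which its call begins. There is no depth.
- ctrl.sign_off(): hands the job in, once; it reports no verdict.
The state is a dict: "time": time; "qpos": joint angles; "dq": joint speeds; "joint_efforts": joint torques, N m; "eef_pos": TCP position; "tcp_rot": TCP orientation; "contact_force": force on the tool from outside, world axes, zero at the start; "wrist_torque": the same for the moment, N m; "opening": opening from 0.0 (shut) to 1.0 (fully open).
Only numpy, scipy, OpenCV 4.12 (cv2) and the standard library are available. Lean on these libraries where they do the work, as an engineer would, in place of code of your own. Each camera call takes 0.05 s, during which the arm holds its last target.

## Working session

There is one attempt and no reset: what is moved stays moved. The work goes in short steps, Python scripts to look and compute and a tool call to move; the robot and the scene stay as the last step left them, time stands still between calls to the robot, and variables do not carry over. Pictures are saved under pics/ and viewed, and the job is handed in when it is done.

Besides the shell and the picture viewer there is one more tool, called as name(argument=value, ...) on one line, values as JSON. drive_tool: Moves the arm, as the interface text tells. Its arguments: {"type":"object","properties":{"series":{"type":"array"},"grip":{"type":"number"},"newtons":{"type":"number"}},"required":["series"]}

```bash
mkdir -p pics; ls; python3 - <<'E'
from plant import ctrl
import cv2,numpy as np
np.set_printoptions(precision=4,suppress=True)
for n in("scene","top"):
    c=ctrl.read_camera(n); cv2.imwrite(f"pics/{n}0.png",c["img"][:,:,::-1]); print(n,c["camera_matrix"],c["R"],c["t"],-np.array(c["R"]).T@c["t"])
print(ctrl.get_state())
E
```

```text
pics
scene [[428.4467   0.     308.2505]
 [  0.     428.4467 202.7323]
 [  0.       0.       1.    ]] [[ 0.8773 -0.4795  0.0205]
 [-0.2533 -0.499  -0.8288]
 [ 0.4076  0.7219 -0.5592]] [-0.5873  0.1436  0.8836] [ 0.1915 -0.8478  0.6252]
top [[427.3545   0.     320.6788]
 [  0.     427.3545 201.4127]
 [  0.       0.       1.    ]] [[ 0.0077 -1.     -0.0009]
 [-0.9945 -0.0076 -0.1041]
 [ 0.1041  0.0017 -0.9946]] [-0.1144  0.585   1.0696] [ 0.4713 -0.1118  1.1246]
{'time': 0.1, 'qpos': array([-1.5   ,  0.2871,  1.578 , -0.    ,  1.2786, -0.15  ]), 'dq': array([-0.0005, -0.0014, -0.0019,  0.0001, -0.0013,  0.003 ]), 'joint_efforts': array([  0.0003, -40.7297, -29.37  ,  -0.0002,   0.0034,  -0.    ]), 'eef_pos': array([ 0.1478, -0.658 ,  0.2411]), 'tcp_rot': array([ 0.7028,  0.0787, -0.7028,  0.0771]), 'contact_force': array([-1.2955, -0.2651, -0.5736]), 'wrist_torque': array([0.0148, 0.009 , 0.0868]), 'opening': 1.0014976188393316}
```

View pics/scene0.png

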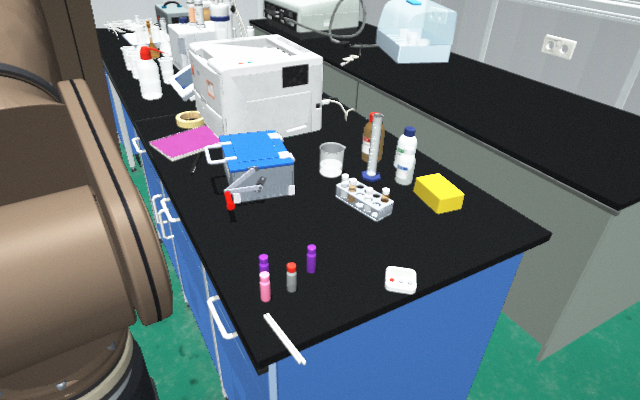

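View pics/top0.png

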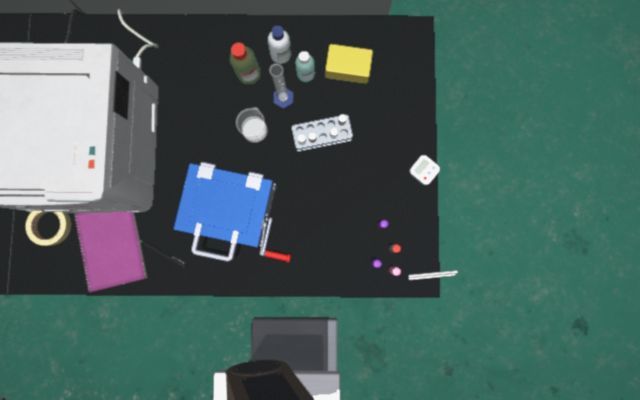

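```bash
cat > h.py <<'E'
from plant import ctrl
import cv2,numpy as np,sys
from scipy.spatial.transform import Rotation as Ro
np.set_printoptions(precision=4,suppress=True)
def cam(n): 
    c=ctrl.read_camera(n); return c["img"],np.array(c["camera_matrix"]),np.array(c["R"]),np.array(c["t"])
def ray(K,R,t,u,v):
    d=R.T@np.linalg.inv(K)@[u,v,1.]; return -R.T@t,d/np.linalg.norm(d)
def onz(c,u,v,z):
    o,d=ray(*c[1:],u,v); return o+d*(z-o[2])/d[2]
def proj(c,X):
    p=c[1]@(c[2]@np.asarray(X,float)+c[3]); return p[:2]/p[2]
def tri(c1,p1,c2,p2):
    A=[];b=[]
    M=np.zeros((3,3));q=np.zeros(3)
    for c,p in((c1,p1),(c2,p2)):
        o,d=ray(*c[1:],*p); P=np.eye(3)-np.outer(d,d); M+=P;q+=P@o
    X=np.linalg.solve(M,q)
    return X,[np.linalg.norm((np.eye(3)-np.outer(ray(*c[1:],*p)[1],ray(*c[1:],*p)[1]))@(X-ray(*c[1:],*p)[0])) for c,p in((c1,p1),(c2,p2))]
def crop(c,x0,y0,x1,y1,s,name):
    cv2.imwrite("pics/"+name,cv2.resize(c[0][y0:y1,x0:x1,::-1],None,fx=s,fy=s,interpolation=cv2.INTER_CUBIC))
E
python3 - <<'E'
from h import *
s=cam("scene");t=cam("top")
crop(t,165,150,300,275,5,"topbox.png"); crop(s,195,115,305,220,5,"scbox.png")
crop(t,360,200,440,290,5,"topv.png"); crop(s,240,230,330,310,6,"scv.png")
E
```

```text
(no output)
```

View pics/topbox.png

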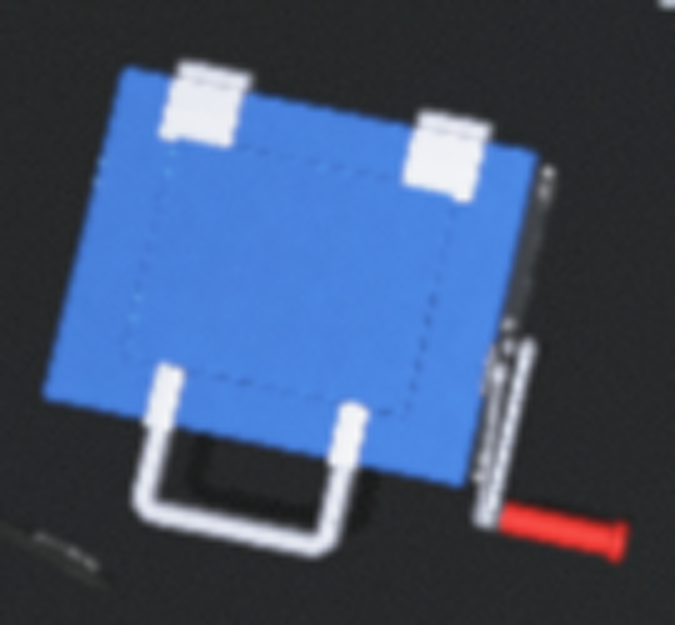

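View pics/scbox.png

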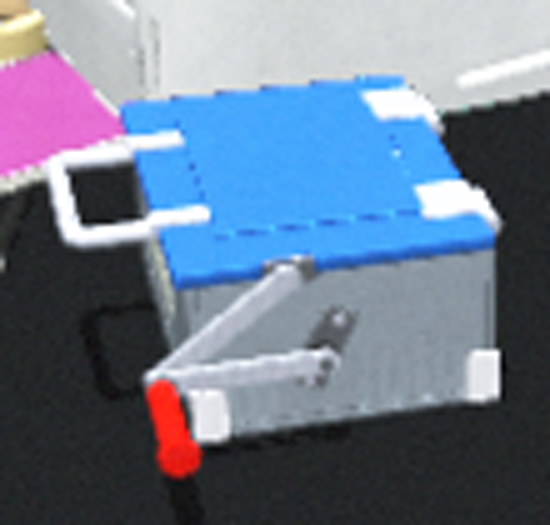

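View pics/topv.png

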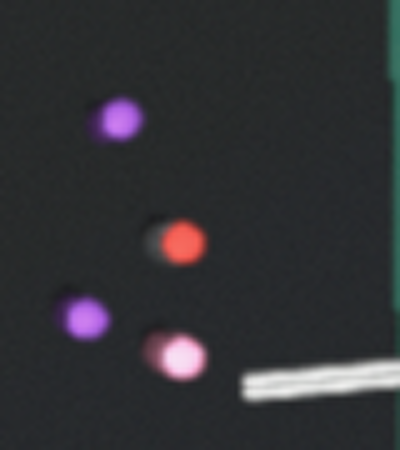

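View pics/scv.png

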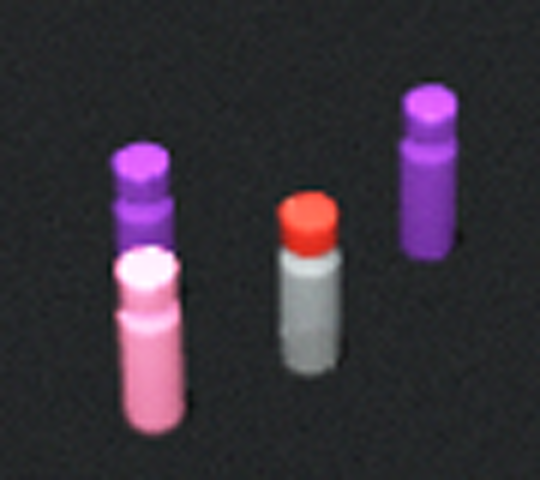

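```bash
python3 - <<'E'
from h import *
s=cam("scene");t=cam("top")
img=t[0].astype(int); r,g,b=img[...,0],img[...,1],img[...,2]
m=((b>150)&(r<120)&(g<170)).astype(np.uint8); m[:150]=0;m[275:]=0
m=cv2.morphologyEx(m,cv2.MORPH_CLOSE,np.ones((9,9)))
cs=max(cv2.findContours(m,0,2)[0],key=cv2.contourArea)
q=cv2.approxPolyDP(cv2.convexHull(cs),5,True)[:,0]; print(q)
P=[onz(t,*p,.098)[:2] for p in q]; print(np.array(P)); print([np.linalg.norm(P[i]-P[i-1]) for i in range(len(P))])
X=np.array([onz(t,*p,.098)[:2] for p in cs[:,0]]).astype(np.float32)
print(cv2.minAreaRect(X*1000))
print("bar",onz(t,212,255.6,.103), "ends",onz(t,194.5,252,.1),onz(t,229.5,259.3,.1))
# red masks
for c,n,roi in((t,"top",(300,0,240,280)),(s,"scene",None)):
    im=c[0].astype(int); mm=((im[...,0]>150)&(im[...,1]<100)&(im[...,2]<100)).astype(np.uint8)
    k,l,st,ce=cv2.connectedComponentsWithStats(mm)
    for i in range(1,k):
        if st[i,4]>15: print(n,st[i],ce[i])
print(onz(t,396.3,248.5,.065))
E
```

```text
[[190 164]
 [271 181]
 [256 246]
 [174 228]]
[[0.6681 0.2093]
 [0.6277 0.0109]
 [0.4705 0.0437]
 [0.5119 0.2415]]
[np.float64(0.15943634865150094), np.float64(0.20241686376084148), np.float64(0.16057656679967164), np.float64(0.2021568232089894)]
((569.84521484375, 125.83287811279297), (206.58018493652344, 164.31895446777344), 78.60317993164062)
bar [0.447  0.1468 0.103 ] ends [0.4551 0.1895 0.1   ] [0.4385 0.1056 0.1   ]
top [231  43  14  13 153] [237.7255  49.2026]
top [392 245   9   8  38] [396.2632 247.9737]
top [265 251  25  11 140] [277.3429 255.6571]
scene [140  47  20  13 141] [146.7872  52.4752]
scene [369 112   7  11  31] [371.0968 117.1935]
scene [224 191  11  19 124] [228.8387 200.4516]
scene [286 262  10  11  60] [291.1833 267.6667]
[ 0.467  -0.2972  0.065 ]
```

```bash
python3 - <<'E'
from h import *
s=cam("scene");t=cam("top")
crop(s,195,130,250,215,8,"b.png")
print("knob",tri(t,(277.3,255.7),s,(228.8,200.4)))
yaw=-.2; c,si=np.cos(yaw),np.sin(yaw)
B=np.array([.573,.125,0]); R=np.array([[c,-si,0],[si,c,0],[0,0,1]])
pts={"bar":[-.127,0,.098],"barL":[-.127,.04,.098],"barR":[-.127,-.04,.098],"knob":[-.012-.085,-.155,.048],"kin":[-.097,-.1275,.048],"kout":[-.097,-.1825,.048],"FR":[-.085,-.1,.098],"BR":[.077,-.1,.098],"botFR":[-.08,-.1,0],"botBR":[.08,-.1,0]}
for k,v in pts.items():
    X=B+R@v; print(k,X,proj(t,X),proj(s,X))
E
```

```text
knob (array([ 0.447 , -0.0024,  0.045 ]), [np.float64(0.00038532521755277685), np.float64(0.00038532521755271554)])
bar [0.4485 0.1502 0.098 ] [211.1081 254.902 ] [207.3374 154.4787]
barL [0.4565 0.1894 0.098 ] [194.8048 251.4187] [205.7022 147.7738]
barR [0.4406 0.111  0.098 ] [227.4399 258.3914] [209.0673 161.5721]
knob [ 0.4471 -0.0076  0.048 ] [279.3256 255.549 ] [229.3303 200.4177]
kin [0.4526 0.0193 0.048 ] [268.5921 253.2637] [227.6514 194.4428]
kout [ 0.4417 -0.0346  0.048 ] [290.0715 257.8369] [231.0811 206.6487]
FR [0.4698 0.0439 0.098 ] [255.9043 246.27  ] [229.1814 170.7712]
BR [0.6286 0.0117 0.098 ] [270.6947 180.6219] [292.8058 162.5194]
botFR [0.4747 0.0429 0.    ] [262.0026 244.3799] [234.2514 203.5051]
botBR [0.6315 0.0111 0.    ] [275.265  185.1529] [293.8705 194.5822]
```

View pics/b.png

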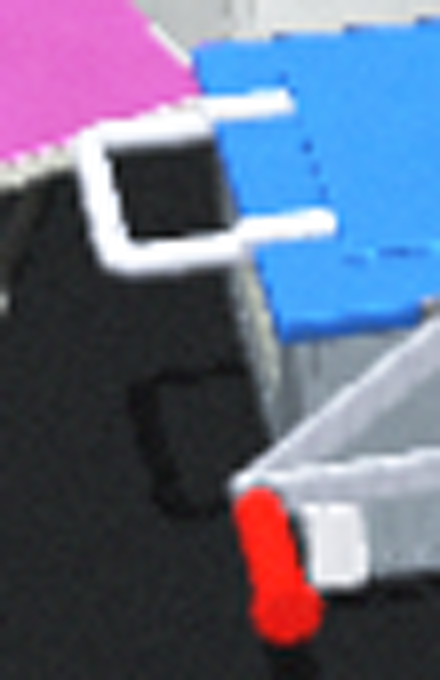

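```bash
cat >> h.py <<'E'
yaw=-.2
B=np.array([.573,.1245,0]); RB=Ro.from_euler('z',yaw)
def w(v): return B+RB.apply(v)
def tool(yv,xv=(0,0,-1)):
    x=np.array(xv,float);x/=np.linalg.norm(x); y=np.array(yv,float); y-=x*(x@y); y/=np.linalg.norm(y)
    return Ro.from_matrix(np.c_[x,y,np.cross(x,y)])
def plan(wps,st=None,lin=.9,ang=8.3):
    """wps: list of (grasp point world, Rotation, nrows or None)"""
    st=st or ctrl.get_state(); p=np.array(st['eef_pos']);R=Ro.from_quat(st['tcp_rot'])
    for g,Rt,*n in wps:
        pt=np.array(g)+.008*Rt.as_matrix()[:,0]
        dv=(R.inv()*Rt).as_rotvec(degrees=True); d=pt-p
        k=max(1,int(np.ceil(max(np.linalg.norm(d)/(.05*lin),np.linalg.norm(dv)/ang)))) if not n else n[0]
        print("-- dist %.1fmm ang %.1f rows %d"%(1000*np.linalg.norm(d),np.linalg.norm(dv),k))
        for i in range(k):
            Ri=R*Ro.from_rotvec(dv*i/k,degrees=True)
            print([list(np.round(Ri.inv().apply(d/k)/.05,2)),list(np.round(dv/k,1))])
        p,R=pt,Rt
def stat():
    s=ctrl.get_state(); R=Ro.from_quat(s['tcp_rot']).as_matrix()
    g=s['eef_pos']-.008*R[:,0]
    print("t %.2f g"%s['time'],g,"box",RB.inv().apply(g-B),"Fbox",RB.inv().apply(s['contact_force']),"op %.3f"%s['opening'],"q",s['qpos'])
    return s
E
python3 - <<'E'
from h import *
s=stat(); print(Ro.from_quat(s['tcp_rot']).as_matrix())
bx=RB.apply([1,0,0])
for sg in(1,-1):
    T=tool(sg*bx); print(sg,(Ro.from_quat(s['tcp_rot']).inv()*T).as_rotvec(degrees=True))
T=tool(bx)
plan([((.42,-.45,.24),T),((.46,-.1,.24),T),(w([-.127,0,.20]),T)])
E
```

```text
t 0.40 g [ 0.1478 -0.6585  0.2501] box [-0.2611 -0.8519  0.2501] Fbox [ 0.5693 -0.474   0.7675] op 0.999 q [-1.5     0.2864  1.5769 -0.      1.2786 -0.15  ]
[[-0.      0.219  -0.9757]
 [ 0.0003 -0.9757 -0.219 ]
 [-1.     -0.0003 -0.    ]]
1 [-65.8908  -0.0122   0.0157]
-1 [114.1092   0.0176   0.0136]
-- dist 343.0mm ang 65.9 rows 8
[[np.float64(0.03), np.float64(-0.36), np.float64(-0.78)], [np.float64(-8.2), np.float64(-0.0), np.float64(0.0)]]
[[np.float64(0.03), np.float64(-0.24), np.float64(-0.82)], [np.float64(-8.2), np.float64(-0.0), np.float64(0.0)]]
[[np.float64(0.03), np.float64(-0.12), np.float64(-0.85)], [np.float64(-8.2), np.float64(-0.0), np.float64(0.0)]]
[[np.float64(0.03), np.float64(-0.0), np.float64(-0.86)], [np.float64(-8.2), np.float64(-0.0), np.float64(0.0)]]
[[np.float64(0.03), np.float64(0.12), np.float64(-0.85)], [np.float64(-8.2), np.float64(-0.0), np.float64(0.0)]]
[[np.float64(0.03), np.float64(0.24), np.float64(-0.82)], [np.float64(-8.2), np.float64(-0.0), np.float64(0.0)]]
[[np.float64(0.03), np.float64(0.36), np.float64(-0.78)], [np.float64(-8.2), np.float
[... 1056 characters left out ...]
)]]
-- dist 253.2mm ang 0.0 rows 6
[[np.float64(0.13), np.float64(-0.2), np.float64(-0.81)], [np.float64(0.0), np.float64(0.0), np.float64(0.0)]]
[[np.float64(0.13), np.float64(-0.2), np.float64(-0.81)], [np.float64(0.0), np.float64(0.0), np.float64(0.0)]]
[[np.float64(0.13), np.float64(-0.2), np.float64(-0.81)], [np.float64(0.0), np.float64(0.0), np.float64(0.0)]]
[[np.float64(0.13), np.float64(-0.2), np.float64(-0.81)], [np.float64(0.0), np.float64(0.0), np.float64(0.0)]]
[[np.float64(0.13), np.float64(-0.2), np.float64(-0.81)], [np.float64(0.0), np.float64(0.0), np.float64(0.0)]]
[[np.float64(0.13), np.float64(-0.2), np.float64(-0.81)], [np.float64(0.0), np.float64(0.0), np.float64(0.0)]]
```

drive_tool(series=[[[0, -0.36, -0.78], [-8.2, 0, 0]], [[0, -0.24, -0.82], [-8.2, 0, 0]], [[0, -0.12, -0.85], [-8.2, 0, 0]], [[0, 0, -0.86], [-8.2, 0, 0]], [[0, 0.12, -0.85], [-8.2, 0, 0]]], grip=-0.1, newtons=20)

```text
time: 0.9
eef_pos: [0.3177, -0.5271, 0.2418]
tcp_rot: [-0.628, -0.324, 0.629, -0.325]
contact_force: [0.2, 0.0, 0.5]
opening: 0.447
```

```bash
sed -i 's/print(\[list(np.round(Ri.inv().apply(d\/k)\/.05,2)),list(np.round(dv\/k,1))\])/print(str([(np.round(Ri.inv().apply(d\/k)\/.05,2)+0.).tolist(),(np.round(dv\/k,1)+0.).tolist()]).replace(" ",""))/' h.py
python3 - <<'E'
from h import *
stat(); bx=RB.apply([1,0,0])
T=tool(bx)
plan([((.44,-.3,.25),T),((.46,-.1,.25),T),(w([-.127,0,.20]),T)])
E
```

```text
t 0.90 g [ 0.3177 -0.5271  0.2498] box [-0.1207 -0.6894  0.2498] Fbox [0.229  0.0744 0.4978] op 0.447 q [-1.1926  0.1567  1.7307 -0.0014  1.2524 -0.5749]
-- dist 258.0mm ang 23.9 rows 6
[[0.0,-0.11,-0.85],[-4.0,0.0,0.0]]
[[0.0,-0.05,-0.86],[-4.0,0.0,0.0]]
[[0.0,0.01,-0.86],[-4.0,0.0,0.0]]
[[0.0,0.07,-0.86],[-4.0,0.0,0.0]]
[[0.0,0.13,-0.85],[-4.0,0.0,0.0]]
[[0.0,0.19,-0.84],[-4.0,0.0,0.0]]
-- dist 201.0mm ang 0.0 rows 5
[[0.0,-0.08,-0.8],[0.0,0.0,0.0]]
[[0.0,-0.08,-0.8],[0.0,0.0,0.0]]
[[0.0,-0.08,-0.8],[0.0,0.0,0.0]]
[[0.0,-0.08,-0.8],[0.0,0.0,0.0]]
[[0.0,-0.08,-0.8],[0.0,0.0,0.0]]
-- dist 254.9mm ang 0.0 rows 6
[[0.17,-0.2,-0.81],[0.0,0.0,0.0]]
[[0.17,-0.2,-0.81],[0.0,0.0,0.0]]
[[0.17,-0.2,-0.81],[0.0,0.0,0.0]]
[[0.17,-0.2,-0.81],[0.0,0.0,0.0]]
[[0.17,-0.2,-0.81],[0.0,0.0,0.0]]
[[0.17,-0.2,-0.81],[0.0,0.0,0.0]]
```

drive_tool(series=[[[0, -0.1, -0.9], [-4, 0, 0]], [[0, -0.05, -0.9], [-4, 0, 0]], [[0, 0, -0.9], [-4, 0, 0]], [[0, 0.07, -0.9], [-4, 0, 0]], [[0, 0.13, -0.9], [-4, 0, 0]]])

```text
time: 1.4
eef_pos: [0.4272, -0.3199, 0.2421]
tcp_rot: [-0.559, -0.431, 0.559, -0.435]
contact_force: [1.1, 0.2, -0.5]
opening: 0.449
```

drive_tool(series=[[[0, 0.1, -0.9], [-4, 0, 0]], [[0, 0, -0.9], [0, 0, 0]], [[0, -0.1, -0.9], [0, 0, 0]], [[0, -0.1, -0.9], [0, 0, 0]], [[0, -0.1, -0.9], [0, 0, 0]]])

```text
time: 1.9
eef_pos: [0.4626, -0.089, 0.2426]
tcp_rot: [0.543, 0.45, -0.542, 0.457]
contact_force: [0.9, -0.0, 0.6]
opening: 0.45
```

```bash

python3 - <<'E'
from h import *
stat(); bx=RB.apply([1,0,0])
T=tool(bx)
plan([(w([-.127,0,.17]),T)])
E
```

```text
t 1.90 g [ 0.4626 -0.0889  0.2506] box [-0.0658 -0.2311  0.2506] Fbox [0.9033 0.18   0.5981] op 0.450 q [-0.4041 -0.1828  2.065  -0.0036  1.25   -0.2246]
-- dist 252.3mm ang 1.4 rows 6
[[0.26,-0.19,-0.78],[0.2,0.1,-0.1]]
[[0.26,-0.19,-0.78],[0.2,0.1,-0.1]]
[[0.26,-0.19,-0.77],[0.2,0.1,-0.1]]
[[0.27,-0.2,-0.77],[0.2,0.1,-0.1]]
[[0.27,-0.2,-0.77],[0.2,0.1,-0.1]]
[[0.27,-0.2,-0.77],[0.2,0.1,-0.1]]
```

drive_tool(series=[[[0.1, -0.2, -0.9], [0.2, 0, 0]], [[0.2, -0.2, -0.9], [0.2, 0, 0]], [[0.3, -0.2, -0.9], [0.2, 0, 0]], [[0.3, -0.2, -0.9], [0.2, 0, 0]], [[0.3, -0.2, -0.8], [0.2, 0, 0]]])

```text
time: 2.4
eef_pos: [0.456, 0.1453, 0.1846]
tcp_rot: [0.551, 0.441, -0.543, 0.455]
contact_force: [0.1, -0.6, 0.2]
opening: 0.454
```

```bash

python3 - <<'E'
from h import *
stat(); bx=RB.apply([1,0,0])
T=tool(bx)
plan([(w([-.127,0,.17]),T)])
E
```

```text
t 2.40 g [0.4558 0.1453 0.1926] box [-0.119  -0.0029  0.1926] Fbox [ 0.2293 -0.5742  0.2182] op 0.454 q [ 0.1012 -0.1091  2.1107 -0.0114  1.1191  0.303 ]
-- dist 24.2mm ang 1.3 rows 1
[[0.45,-0.17,-0.06],[0.2,0.2,-1.3]]
```

drive_tool(series=[[[0.2, -0.17, -0.06], [0.2, 0, -1.3]], [[0, 0, 0], [0, 0, 0]]])

```text
time: 2.6
eef_pos: [0.4457, 0.1542, 0.1721]
tcp_rot: [-0.544, -0.45, 0.548, -0.449]
contact_force: [0.3, -0.2, -0.5]
opening: 0.446
```

```bash

python3 - <<'E'
from h import *
stat(); bx=RB.apply([1,0,0])
T=tool(bx)
plan([(w([-.127,0,.17]),T)])
s=cam("scene");t=cam("top")
crop(t,165,150,300,275,5,"t1.png"); crop(s,150,60,305,220,4,"s1.png")
E
```

```text
t 2.60 g [0.4457 0.1542 0.1801] box [-0.1306  0.0039  0.1801] Fbox [ 0.368  -0.1735 -0.5499] op 0.446 q [ 0.1188 -0.0964  2.1237 -0.0028  1.1198  0.3125]
-- dist 11.4mm ang 0.6 rows 1
[[0.2,0.07,0.08],[0.4,0.2,0.3]]
```

View pics/s1.png

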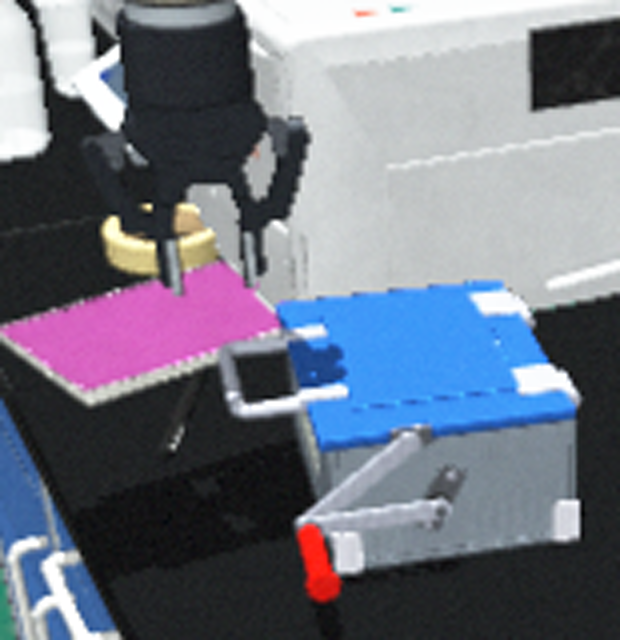

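View pics/t1.png

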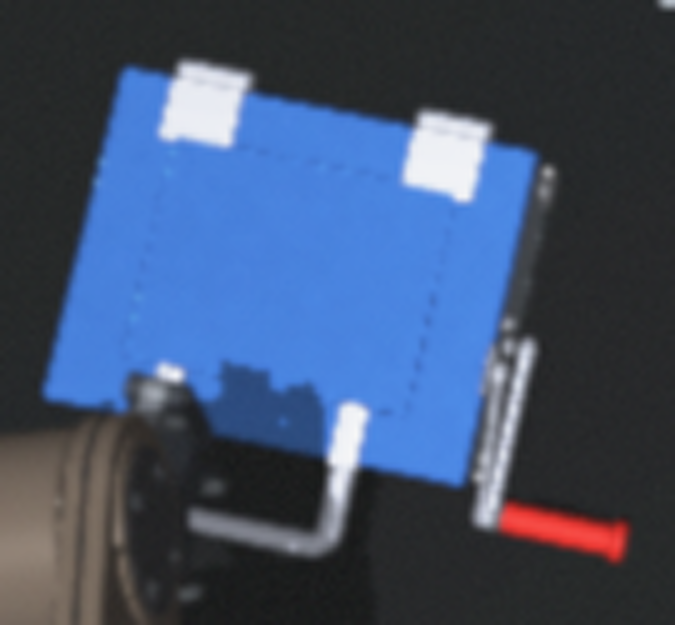

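drive_tool(series=[[[0.5, 0.07, 0.08], [0, 0, 0]], [[0.5, 0, 0], [0, 0, 0]], [[0.4, 0, 0], [0, 0, 0]], [[0.1, 0, 0], [0, 0, 0]], [[0, 0, 0], [0, 0, 0]]])

```text
time: 3.2
eef_pos: [0.4573, 0.1418, 0.1036]
tcp_rot: [0.552, 0.442, -0.546, 0.449]
contact_force: [-1.6, 2.0, 0.6]
opening: 0.446
```

```bash

python3 - <<'E'
from h import *
stat(); bx=RB.apply([1,0,0])
T=tool(bx)
plan([(w([-.127,0,.098]),T)])
s=cam("scene");t=cam("top")
crop(s,180,90,270,180,7,"s2.png")
E
```

```text
t 3.20 g [0.4572 0.1418 0.1116] box [-0.1169 -0.006   0.1116] Fbox [-1.9472  1.5994  0.5769] op 0.446 q [ 0.0901  0.0118  2.1614 -0.0044  0.956   0.2989]
-- dist 18.1mm ang 0.8 rows 1
[[0.27,-0.21,-0.12],[-0.4,0.0,-0.7]]
```

View pics/s2.png

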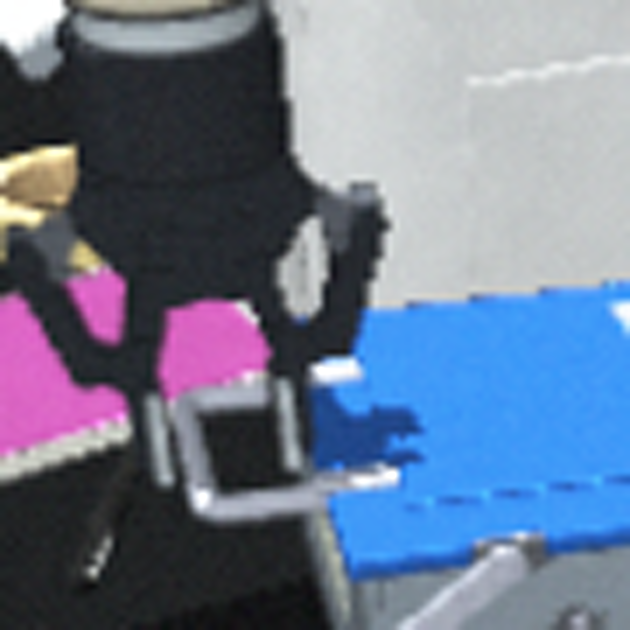

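drive_tool(series=[[[0, -0.2, -0.12], [0, 0, 0]], [[0, 0, 0], [0, 0, 0]]])

```text
time: 3.5
eef_pos: [0.4503, 0.1498, 0.1063]
tcp_rot: [0.553, 0.441, -0.544, 0.451]
contact_force: [-0.2, -0.0, 0.1]
opening: 0.453
```

```bash

python3 - <<'E'
from h import *
s=stat(); print(s['dq']); bx=RB.apply([1,0,0])
T=tool(bx)
plan([(w([-.127,0,.098]),T)])
E
```

```text
t 3.50 g [0.4502 0.1499 0.1143] box [-0.1254  0.0004  0.1143] Fbox [-0.159  -0.0575  0.1399] op 0.453 q [ 0.1098 -0.0054  2.173  -0.0067  0.9554  0.3198]
[-0.0192 -0.0042 -0.0303 -0.0149 -0.0168 -0.0041]
-- dist 16.4mm ang 1.2 rows 1
[[0.32,-0.04,0.01],[-0.4,0.0,-1.1]]
```

drive_tool(series=[[[0.3, -0.03, 0], [0, 0, -1]], [[0, 0, 0], [0, 0, 0]], [[0, 0, 0], [0, 0, 0]]])

```text
time: 3.8
eef_pos: [0.4504, 0.1507, 0.0919]
tcp_rot: [0.55, 0.445, -0.547, 0.447]
contact_force: [0.2, -0.0, -0.2]
opening: 0.45
```

```bash

python3 - <<'E'
from h import *
s=stat(); print(s['dq']); bx=RB.apply([1,0,0])
T=tool(bx)
plan([(w([-.127,0,.098]),T)])
s=cam("scene")
crop(s,180,90,270,180,7,"s3.png")
E
```

```text
t 3.80 g [0.4504 0.1507 0.0999] box [-0.1254  0.0013  0.0999] Fbox [ 0.1673  0.0326 -0.1918] op 0.450 q [ 0.1089  0.0259  2.1727 -0.0001  0.937   0.3137]
[ 0.0009  0.0181  0.0173 -0.0001  0.0017 -0.0017]
-- dist 2.9mm ang 0.4 rows 1
[[0.04,-0.03,0.03],[-0.3,-0.1,-0.3]]
```

View pics/s3.png

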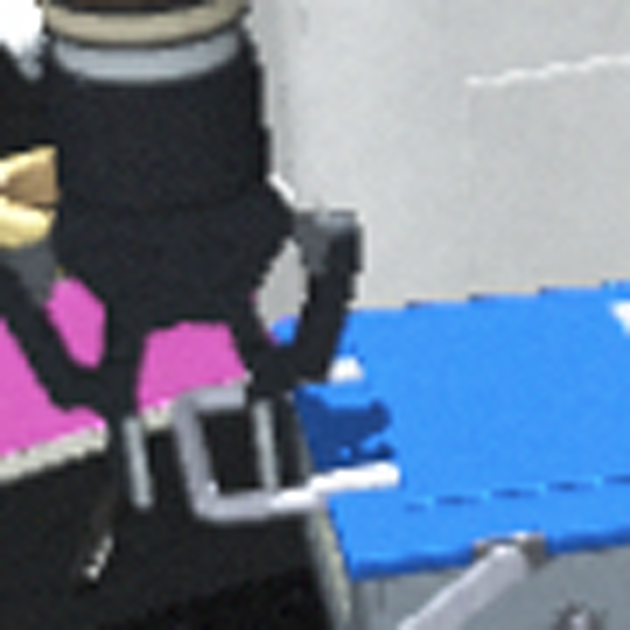

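drive_tool(series=[[[0.04, -0.03, 0], [0, 0, 0]], [[0, 0, 0], [0, 0, 0]], [[0, 0, 0], [0, 0, 0]], [[0, 0, 0], [0, 0, 0]], [[0, 0, 0], [0, 0, 0]]], grip=-1, newtons=25)

```text
time: 4.35
eef_pos: [0.4481, 0.1511, 0.0893]
tcp_rot: [0.549, 0.446, -0.547, 0.447]
contact_force: [-0.3, 0.7, -0.9]
opening: 0.103
```

```bash

python3 - <<'E'
from h import *
s=stat(); print(s['dq'])
E
```

```text
t 4.35 g [0.448  0.1511 0.0973] box [-0.1278  0.0012  0.0973] Fbox [-0.3915  0.588  -0.9   ] op 0.103 q [ 0.1101  0.0269  2.1775 -0.      0.9335  0.3145]
[-0.0007 -0.0014  0.0001 -0.0019  0.0003 -0.0013]
```

```bash
cat >> h.py <<'E'
def arc(step,n=5,hx=.077,hz=.093,r=.2048,y0=.0012):
    s=stat(); R=Ro.from_quat(s['tcp_rot']); g=RB.inv().apply(s['eef_pos']-.008*R.as_matrix()[:,0]-B)
    th=np.arctan2(g[2]-hz,hx-g[0]); rr=np.hypot(g[2]-hz,hx-g[0]); F=RB.inv().apply(s['contact_force'])
    print("th %.4f r %.4f  Ftan %.2f Frad(out) %.2f"%(th,rr,F@[np.sin(th),0,np.cos(th)],F@[-np.cos(th),0,np.sin(th)]))
    p=g
    for i in range(1,n+1):
        t2=th+i*step/r; q=np.array([hx-r*np.cos(t2),y0,hz+r*np.sin(t2)])
        print((np.round(R.inv().apply(RB.apply(q-p))/.05,2)+0.).tolist()); p=q
E
python3 -c "
from h import *
arc(.006)"
```

```text
t 4.35 g [0.448  0.1511 0.0973] box [-0.1278  0.0012  0.0973] Fbox [-0.3915  0.588  -0.9   ] op 0.103 q [ 0.1101  0.0269  2.1775 -0.      0.9335  0.3145]
th 0.0209 r 0.2048  Ftan -0.91 Frad(out) 0.37
[-0.12, 0.0, 0.0]
[-0.12, 0.01, 0.0]
[-0.12, 0.01, 0.0]
[-0.12, 0.02, 0.0]
[-0.12, 0.02, 0.0]
```

drive_tool(series=[[[-0.12, 0, 0], [0, 0, 0]], [[-0.12, 0.01, 0], [0, 0, 0]], [[-0.12, 0.01, 0], [0, 0, 0]], [[-0.12, 0.02, 0], [0, 0, 0]], [[-0.12, 0.02, 0], [0, 0, 0]]])

```text
time: 4.85
eef_pos: [0.4507, 0.1505, 0.1193]
tcp_rot: [0.55, 0.446, -0.547, 0.447]
contact_force: [2.6, 0.8, -4.5]
opening: 0.104
```

```bash
python3 -c "
from h import *
arc(.009)"
```

```text
t 4.85 g [0.4506 0.1505 0.1273] box [-0.1251  0.0012  0.1273] Fbox [ 2.4443  1.2725 -4.5318] op 0.104 q [ 0.1078 -0.0182  2.1576  0.0011  0.9981  0.3122]
th 0.1683 r 0.2050  Ftan -4.06 Frad(out) -3.17
[-0.18, 0.04, 0.0]
[-0.17, 0.04, 0.0]
[-0.17, 0.05, 0.0]
[-0.17, 0.06, 0.0]
[-0.17, 0.07, 0.0]
```

drive_tool(series=[[[-0.17, 0.04, 0], [0, 0, 0]], [[-0.17, 0.04, 0], [0, 0, 0]], [[-0.17, 0.05, 0], [0, 0, 0]], [[-0.17, 0.06, 0], [0, 0, 0]], [[-0.17, 0.07, 0], [0, 0, 0]]])

```text
time: 5.35
eef_pos: [0.4633, 0.1479, 0.1649]
tcp_rot: [0.55, 0.446, -0.547, 0.446]
contact_force: [2.0, 1.4, -6.5]
opening: 0.105
```

```bash
python3 -c "
from h import *
arc(.009)"
```

```text
t 5.35 g [0.4632 0.1479 0.1729] box [-0.1122  0.0012  0.1729] Fbox [ 1.6592  1.7892 -6.472 ] op 0.105 q [ 0.0991 -0.0567  2.1011  0.0024  1.0946  0.3031]
th 0.3994 r 0.2054  Ftan -5.32 Frad(out) -4.05
[-0.16, 0.08, 0.0]
[-0.16, 0.08, 0.0]
[-0.16, 0.09, 0.0]
[-0.15, 0.09, 0.0]
[-0.15, 0.1, 0.0]
```

drive_tool(series=[[[-0.13, 0.08, 0], [0, 0, 0]], [[-0.13, 0.08, 0], [0, 0, 0]], [[-0.13, 0.08, 0], [0, 0, 0]], [[-0.12, 0.08, 0], [0, 0, 0]], [[-0.12, 0.09, 0], [0, 0, 0]]])

```text
time: 5.85
eef_pos: [0.4801, 0.1445, 0.198]
tcp_rot: [-0.546, -0.45, 0.551, -0.442]
contact_force: [-5.2, 3.5, -2.2]
opening: 0.104
```

```bash
python3 -c "
from h import *
arc(.008,r=.2043)"
```

```text
t 5.85 g [0.4802 0.1445 0.206 ] box [-0.095   0.0011  0.206 ] Fbox [-5.7556  2.3854 -2.1717] op 0.104 q [ 0.087  -0.0527  2.0322  0.0063  1.1749  0.2896]
th 0.5813 r 0.2058  Ftan -4.98 Frad(out) 3.62
[-0.12, 0.11, 0.0]
[-0.13, 0.09, 0.0]
[-0.13, 0.1, 0.0]
[-0.12, 0.1, 0.0]
[-0.12, 0.11, 0.0]
```

drive_tool(series=[[[-0.13, 0.09, 0], [0, 0, 0]], [[-0.13, 0.09, 0], [0, 0, 0]], [[-0.13, 0.1, 0], [0, 0, 0]], [[-0.12, 0.1, 0], [0, 0, 0]], [[-0.12, 0.11, 0], [0, 0, 0]]])

```text
time: 6.35
eef_pos: [0.506, 0.1393, 0.2319]
tcp_rot: [-0.546, -0.451, 0.551, -0.441]
contact_force: [-1.0, 3.0, -3.4]
opening: 0.105
```

```bash
python3 -c "
from h import *
arc(.008,r=.2053)"
```

```text
t 6.35 g [0.5062 0.1392 0.2399] box [-0.0684  0.0011  0.2399] Fbox [-1.6127  2.7476 -3.36  ] op 0.105 q [ 0.0721 -0.0307  1.9464  0.0067  1.2405  0.2749]
th 0.7904 r 0.2067  Ftan -3.51 Frad(out) -1.25
[-0.09, 0.13, 0.0]
[-0.11, 0.12, 0.0]
[-0.1, 0.12, 0.0]
[-0.1, 0.13, 0.0]
[-0.09, 0.13, 0.0]
```

drive_tool(series=[[[-0.1, 0.12, 0], [0, 0, 0]], [[-0.11, 0.12, 0], [0, 0, 0]], [[-0.1, 0.12, 0], [0, 0, 0]], [[-0.1, 0.13, 0], [0, 0, 0]], [[-0.09, 0.13, 0], [0, 0, 0]]])

```text
time: 6.85
eef_pos: [0.5399, 0.1325, 0.2608]
tcp_rot: [-0.546, -0.451, 0.551, -0.442]
contact_force: [-1.8, 2.8, -1.2]
opening: 0.107
```

```bash
python3 -c "
from h import *
arc(.006,r=.206)"
```

```text
t 6.85 g [0.54   0.1324 0.2688] box [-0.0339  0.0012  0.2688] Fbox [-2.3436  2.3984 -1.1664] op 0.107 q [0.0552 0.016  1.8461 0.0069 1.2929 0.2582]
th 1.0080 r 0.2079  Ftan -2.60 Frad(out) 0.26
[-0.03, 0.12, 0.0]
[-0.06, 0.1, 0.0]
[-0.06, 0.11, 0.0]
[-0.05, 0.11, 0.0]
[-0.05, 0.11, 0.0]
```

drive_tool(series=[[[-0.06, 0.1, 0], [0, 0, 0]], [[-0.06, 0.1, 0], [0, 0, 0]], [[-0.05, 0.11, 0], [0, 0, 0]], [[-0.05, 0.11, 0], [0, 0, 0]], [[-0.04, 0.11, 0], [0, 0, 0]]])

```text
time: 7.35
eef_pos: [0.5693, 0.1265, 0.2774]
tcp_rot: [-0.547, -0.45, 0.55, -0.442]
contact_force: [-3.1, 3.9, 3.0]
opening: 0.104
```

```bash
python3 - <<'E'
from h import *
arc(.003,r=.208)
s=cam("scene");t=cam("top")
crop(t,165,100,325,275,4,"t4.png"); crop(s,150,60,310,220,4,"s4.png")
E
```

```text
t 7.35 g [0.5694 0.1265 0.2854] box [-0.0039  0.0012  0.2854] Fbox [-3.8329  3.1699  3.0052] op 0.104 q [0.0421 0.0645 1.7656 0.0067 1.3219 0.2453]
th 1.1727 r 0.2087  Ftan -2.37 Frad(out) 4.26
[-0.01, 0.06, 0.0]
[-0.02, 0.06, 0.0]
[-0.02, 0.06, 0.0]
[-0.02, 0.06, 0.0]
[-0.02, 0.06, 0.0]
```

View pics/s4.png

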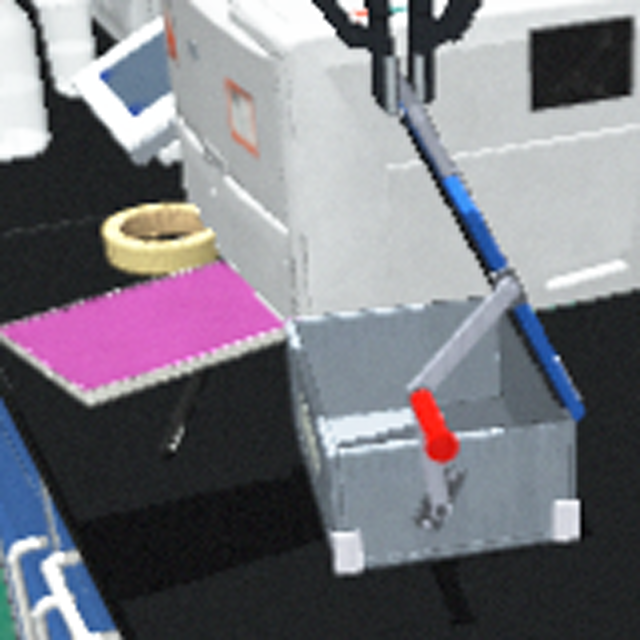

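drive_tool(series=[[[-0.04, 0.06, 0], [0, 0, 0]], [[-0.03, 0.06, 0], [0, 0, 0]], [[-0.03, 0.06, 0], [0, 0, 0]], [[-0.02, 0.06, 0], [0, 0, 0]]])

```text
time: 7.85
eef_pos: [0.5822, 0.1239, 0.2828]
tcp_rot: [-0.547, -0.45, 0.55, -0.442]
contact_force: [-2.3, 1.7, 2.3]
opening: 0.106
```

```bash
python3 - <<'E'
from h import *
arc(.003,r=.209)
E
```

```text
t 7.85 g [0.5823 0.1239 0.2908] box [0.0092 0.0012 0.2908] Fbox [-2.6063  1.2149  2.2607] op 0.106 q [0.0367 0.0874 1.7314 0.0067 1.3321 0.2401]
th 1.2408 r 0.2091  Ftan -1.73 Frad(out) 2.98
[-0.02, 0.06, 0.0]
[-0.02, 0.06, 0.0]
[-0.02, 0.06, 0.0]
[-0.02, 0.06, 0.0]
[-0.02, 0.06, 0.0]
```

drive_tool(series=[[[-0.03, 0.06, 0], [0, 0, 0]], [[-0.02, 0.06, 0], [0, 0, 0]], [[-0.02, 0.05, 0], [0, 0, 0]]])

```text
time: 8.15
eef_pos: [0.5916, 0.122, 0.2862]
tcp_rot: [-0.547, -0.45, 0.55, -0.442]
contact_force: [-1.3, 2.5, -0.3]
opening: 0.102
```

```bash
python3 - <<'E'
from h import *
arc(.003,r=.209)
s=cam("scene")
crop(s,190,110,310,220,5,"s5.png")
E
```

```text
t 8.15 g [0.5916 0.122  0.2942] box [0.0188 0.0012 0.2942] Fbox [-1.7285  2.1988 -0.3479] op 0.102 q [0.033  0.1046 1.7068 0.0067 1.339  0.2365]
th 1.2890 r 0.2094  Ftan -1.76 Frad(out) 0.15
[-0.01, 0.06, 0.0]
[-0.02, 0.06, 0.0]
[-0.02, 0.06, 0.0]
[-0.01, 0.06, 0.0]
[-0.01, 0.06, 0.0]
```

View pics/s5.png

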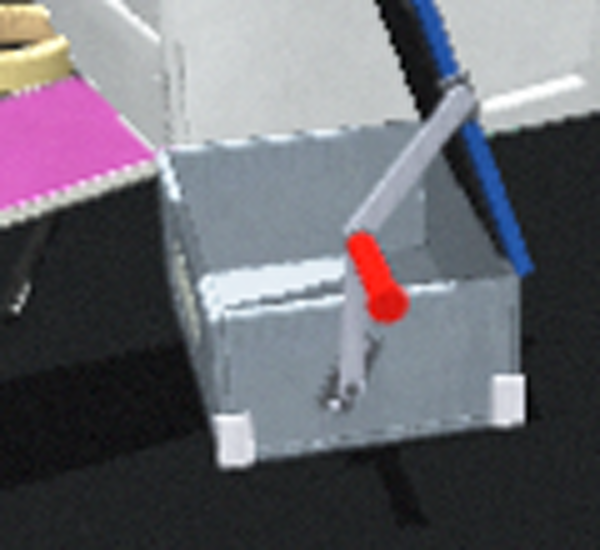

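drive_tool(series=[[[-0.02, 0.06, 0], [0, 0, 0]], [[-0.02, 0.06, 0], [0, 0, 0]], [[-0.01, 0.06, 0], [0, 0, 0]]])

```text
time: 8.5
eef_pos: [0.6015, 0.12, 0.2891]
tcp_rot: [-0.548, -0.45, 0.549, -0.443]
contact_force: [-1.6, 2.1, 2.6]
opening: 0.101
```

```bash
python3 - <<'E'
from h import *
arc(.003,r=.209)
s=cam("scene")
crop(s,190,110,310,220,5,"s6.png")
E
```

```text
t 8.50 g [0.6015 0.12   0.2971] box [0.0288 0.0012 0.2971] Fbox [-2.0026  1.7804  2.5998] op 0.101 q [0.0291 0.123  1.6814 0.0067 1.3449 0.2326]
th 1.3391 r 0.2097  Ftan -1.35 Frad(out) 2.99
[0.0, 0.06, 0.0]
[-0.01, 0.06, 0.0]
[-0.01, 0.06, 0.0]
[-0.01, 0.06, 0.0]
[-0.01, 0.06, 0.0]
```

View pics/s6.png

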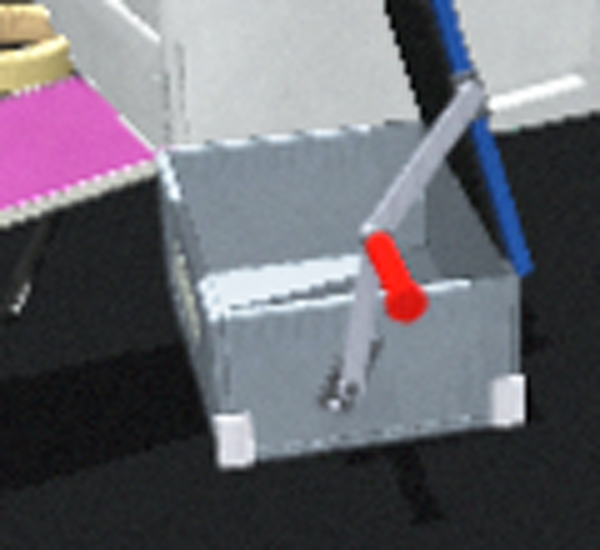

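drive_tool(series=[[[-0.01, 0.05, 0], [0, 0, 0]], [[-0.01, 0.05, 0], [0, 0, 0]]])

```text
time: 8.75
eef_pos: [0.6075, 0.1188, 0.2906]
tcp_rot: [-0.548, -0.449, 0.549, -0.443]
contact_force: [-0.5, 2.4, -0.3]
opening: 0.106
```

```bash
python3 - <<'E'
from h import *
arc(.003,r=.209)
s=cam("scene")
crop(s,190,110,310,220,5,"s7.png")
E
```

```text
t 8.75 g [0.6076 0.1188 0.2986] box [0.035  0.0013 0.2986] Fbox [-0.9501  2.2386 -0.3473] op 0.106 q [0.0269 0.1337 1.6668 0.0067 1.3466 0.2306]
th 1.3695 r 0.2099  Ftan -1.00 Frad(out) -0.15
[0.01, 0.06, 0.0]
[-0.01, 0.06, 0.0]
[-0.01, 0.06, 0.0]
[-0.01, 0.06, 0.0]
[-0.01, 0.06, 0.0]
```

View pics/s7.png

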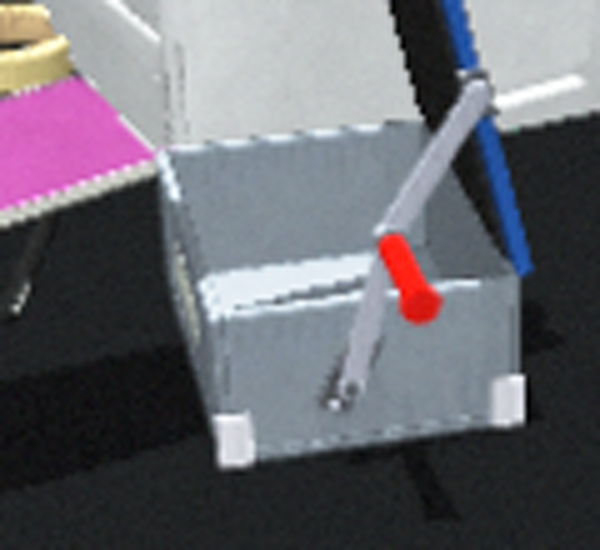

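drive_tool(series=[[[0, 0.04, 0], [0, 0, 0]], [[0, 0, 0], [0, 0, 0]]])

```text
time: 9.0
eef_pos: [0.6107, 0.1182, 0.2911]
tcp_rot: [0.549, 0.449, -0.548, 0.444]
contact_force: [0.1, 2.0, 0.2]
opening: 0.102
```

```bash
python3 - <<'E'
from h import *
arc(.003,r=.209)
s=cam("scene")
crop(s,190,110,310,220,5,"s8.png")
E
```

```text
t 9.00 g [0.6107 0.1181 0.2991] box [0.0382 0.0012 0.2991] Fbox [-0.2942  1.9766  0.1731] op 0.102 q [0.0257 0.1387 1.6605 0.0064 1.3455 0.2296]
th 1.3847 r 0.2097  Ftan -0.26 Frad(out) 0.22
[0.0, 0.06, 0.0]
[-0.01, 0.06, 0.0]
[-0.01, 0.06, 0.0]
[-0.01, 0.06, 0.0]
[-0.01, 0.06, 0.0]
```

View pics/s8.png

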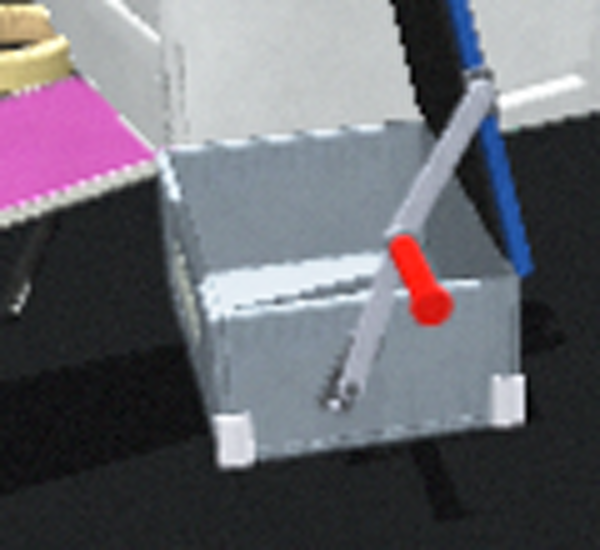

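drive_tool(series=[[[0, 0.03, 0], [0, 0, 0]], [[0, 0, 0], [0, 0, 0]], [[0, 0, 0], [0, 0, 0]]])

```text
time: 9.35
eef_pos: [0.6124, 0.1178, 0.2914]
tcp_rot: [0.549, 0.448, -0.548, 0.444]
contact_force: [-0.5, 2.7, 1.4]
opening: 0.1
```

```bash
python3 - <<'E'
from h import *
arc(.003,r=.209)
s=cam("scene")
crop(s,190,110,310,220,5,"s9.png")
E
```

```text
t 9.35 g [0.6124 0.1178 0.2994] box [0.0399 0.0012 0.2994] Fbox [-1.0655  2.5609  1.4259] op 0.100 q [0.0252 0.1417 1.6566 0.0063 1.3456 0.229 ]
th 1.3930 r 0.2097  Ftan -0.80 Frad(out) 1.59
[0.0, 0.06, 0.0]
[-0.01, 0.06, 0.0]
[-0.01, 0.06, 0.0]
[-0.01, 0.06, 0.0]
[-0.01, 0.06, 0.0]
```

View pics/s9.png

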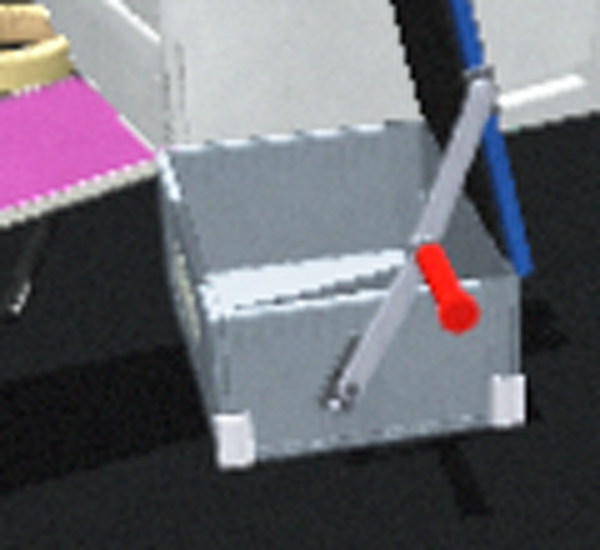

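drive_tool(series=[[[0, 0, 0], [0, 0, 0]], [[0, 0, 0], [0, 0, 0]], [[0, 0, 0], [0, 0, 0]], [[0, 0, 0], [0, 0, 0]]], grip=-0.2)

```text
time: 9.8
eef_pos: [0.6126, 0.1154, 0.2905]
tcp_rot: [-0.549, -0.446, 0.549, -0.445]
contact_force: [0.3, 0.1, 0.5]
opening: 0.401
```

```bash
python3 - <<'E'
from h import *
stat()
s=cam("scene");t=cam("top")
crop(s,190,40,310,220,3,"s10.png")
print("knob", [ (n,[(st[i].tolist(),ce[i]) for i in range(1,k) if 60<st[i,4]]) for n,c in(("s",s),("t",t)) for im in [c[0].astype(int)] for k,l,st,ce in [cv2.connectedComponentsWithStats(((im[...,0]>150)&(im[...,1]<100)&(im[...,2]<100)).astype(np.uint8))]])
E
```

```text
t 9.80 g [0.6126 0.1154 0.2985] box [ 0.0407 -0.001   0.2985] Fbox [0.2829 0.1849 0.4586] op 0.401 q [0.0234 0.142  1.6578 0.0008 1.3436 0.2296]
knob [('s', [([140, 47, 22, 13, 140], array([146.7071,  52.3286])), ([273, 159, 13, 18, 119], array([278.9496, 167.7983])), ([287, 262, 9, 11, 71], array([291.4085, 267.2394]))]), ('t', [([231, 43, 14, 13, 153], array([237.7255,  49.2026])), ([273, 199, 26, 11, 152], array([285.5921, 203.9342]))])]
```

View pics/s10.png

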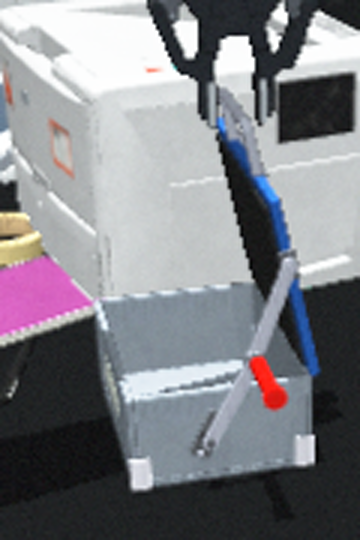

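drive_tool(series=[[[-0.5, 0, 0], [0, 0, 0]], [[-0.6, 0, 0], [0, 0, 0]], [[-0.4, -0.3, 0.5], [0, 0, 0]], [[0, -0.4, 0.8], [0, 0, 0]], [[0, -0.4, 0.8], [0, 0, 0]]])

```text
time: 10.4
eef_pos: [0.5372, 0.024, 0.3665]
tcp_rot: [-0.546, -0.449, 0.549, -0.447]
contact_force: [0.1, -0.1, -0.1]
opening: 0.403
```

```bash
python3 - <<'E'
from h import *
st=stat();s=cam("scene");t=cam("top")
K=tri(t,(285.6,203.9),s,(278.9,167.8)); print("knob",K,RB.inv().apply(K[0]-B))
V=onz(t,396.3,248.0,.065); print(V)
for z in(0,.03,.065): print(z,proj(s,[V[0],V[1],z]),proj(t,[V[0],V[1],z]))
for n,p in dict(pink=(396.4,271.5),p1=(377,264),p2=(384,224)).items(): print(n,onz(t,*p,.065))
crop(t,360,200,440,290,5,"topv2.png"); crop(s,240,230,330,310,6,"scv2.png")
R=Ro.from_quat(st['tcp_rot'])
for a in(-.2,-.5,-.8,-1.0,-1.2,-1.4): print(a,(R.inv()*tool([np.cos(a),np.sin(a),0])).as_rotvec(degrees=True))
E
```

```text
t 10.40 g [0.5372 0.0241 0.3745] box [-0.0151 -0.1056  0.3745] Fbox [ 0.1328 -0.0459 -0.0727] op 0.403 q [-0.1435 -0.0867  1.7561 -0.0012  1.4768  0.0565]
knob (array([ 0.5707, -0.0272,  0.1167]), [np.float64(0.0005097265233788948), np.float64(0.0005097265233788474)]) [ 0.0279 -0.1491  0.1167]
[ 0.4682 -0.2972  0.065 ]
0 [291.3029 289.1151] [391.9488 247.8923]
0.03 [291.2788 278.199 ] [393.8928 247.9404]
0.065 [291.2495 264.9013] [396.3 248. ]
pink [ 0.411  -0.2969  0.065 ]
p1 [ 0.4288 -0.2495  0.065 ]
p2 [ 0.5271 -0.2674  0.065 ]
-0.2 [0.0072 0.0822 0.2557]
-0.5 [17.1959  0.1199  0.2415]
-0.8 [34.3846  0.1564  0.2233]
-1.0 [45.8437  0.18    0.209 ]
-1.2 [57.3028  0.2031  0.1929]
-1.4 [68.762   0.2255  0.175 ]
```

View pics/scv2.png

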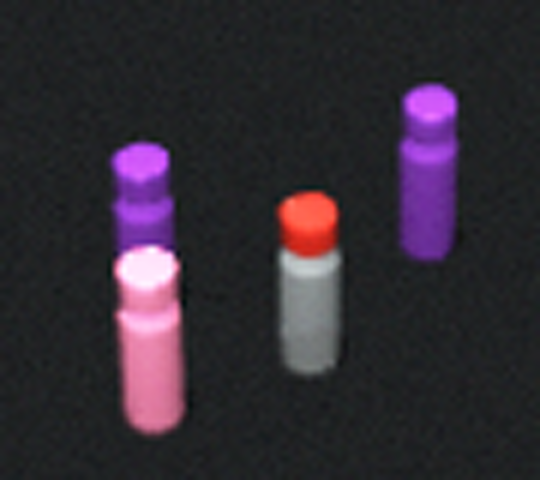

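```bash
python3 - <<'E'
from h import *
T=tool(RB.apply([1,0,0]))
plan([((.468,-.297,.14),T),((.468,-.297,.042),T)])
E
```

```text
-- dist 401.9mm ang 0.4 rows 9
[[0.52,0.0,0.72],[0.0,0.0,0.0]]
[[0.52,0.0,0.72],[0.0,0.0,0.0]]
[[0.52,0.0,0.72],[0.0,0.0,0.0]]
[[0.52,0.0,0.72],[0.0,0.0,0.0]]
[[0.52,0.0,0.72],[0.0,0.0,0.0]]
[[0.52,0.0,0.72],[0.0,0.0,0.0]]
[[0.52,-0.01,0.72],[0.0,0.0,0.0]]
[[0.52,-0.01,0.72],[0.0,0.0,0.0]]
[[0.52,-0.01,0.72],[0.0,0.0,0.0]]
-- dist 98.0mm ang 0.0 rows 3
[[0.65,0.0,0.0],[0.0,0.0,0.0]]
[[0.65,0.0,0.0],[0.0,0.0,0.0]]
[[0.65,0.0,0.0],[0.0,0.0,0.0]]
```

drive_tool(series=[[[0.3, 0, 0.85], [0, 0, 0]], [[0.4, 0, 0.85], [0, 0, 0]], [[0.4, 0, 0.85], [0, 0, 0]], [[0.4, 0, 0.85], [0, 0, 0]], [[0.5, 0, 0.85], [0, 0, 0]]])

```text
time: 11.0
eef_pos: [0.496, -0.1885, 0.2716]
tcp_rot: [0.549, 0.445, -0.544, 0.453]
contact_force: [1.1, 0.2, 0.6]
opening: 0.396
```

drive_tool(series=[[[0.6, 0, 0.8], [0, 0, 0]], [[0.6, 0, 0.6], [0, 0, 0]], [[0.5, 0, 0.4], [0, 0, 0]], [[0, 0, 0], [0, 0, 0]], [[0, 0, 0], [0, 0, 0]]])

```text
time: 11.5
eef_pos: [0.4778, -0.2831, 0.181]
tcp_rot: [0.55, 0.444, -0.546, 0.45]
contact_force: [0.0, 0.3, 0.5]
opening: 0.399
```

```bash
python3 - <<'E'
from h import *
stat();T=tool(RB.apply([1,0,0]))
plan([((.468,-.297,.10),T),((.468,-.297,.042),T)])
E
```

```text
t 11.50 g [ 0.4778 -0.2831  0.189 ] box [-0.0124 -0.4184  0.189 ] Fbox [-0.0185  0.3315  0.5463] op 0.399 q [-0.7196  0.0784  1.9328  0.0053  1.1214 -0.519 ]
-- dist 90.6mm ang 0.6 rows 3
[[0.59,-0.05,0.1],[-0.1,0.0,-0.2]]
[[0.59,-0.05,0.1],[-0.1,0.0,-0.2]]
[[0.59,-0.05,0.1],[-0.1,0.0,-0.2]]
-- dist 58.0mm ang 0.0 rows 2
[[0.58,0.0,0.0],[0.0,0.0,0.0]]
[[0.58,0.0,0.0],[0.0,0.0,0.0]]
```

drive_tool(series=[[[0.5, -0.05, 0.1], [0, 0, 0]], [[0.5, -0.05, 0.1], [0, 0, 0]], [[0.5, -0.04, 0.1], [0, 0, -0.5]], [[0, 0, 0], [0, 0, 0]], [[0, 0, 0], [0, 0, 0]]])

```text
time: 12.0
eef_pos: [0.4763, -0.2954, 0.1137]
tcp_rot: [0.548, 0.443, -0.545, 0.454]
contact_force: [0.7, -0.2, 0.8]
opening: 0.402
```

```bash
python3 - <<'E'
from h import *
stat();T=tool(RB.apply([1,0,0]))
plan([((.468,-.297,.042),T)])
E
```

```text
t 12.00 g [ 0.4762 -0.2953  0.1217] box [-0.0114 -0.4306  0.1217] Fbox [ 0.7505 -0.0797  0.7743] op 0.402 q [-0.7371  0.1709  1.967   0.0029  0.9868 -0.5426]
-- dist 80.2mm ang 1.0 rows 2
[[0.8,-0.09,0.03],[0.1,0.2,-0.5]]
[[0.8,-0.08,0.03],[0.1,0.2,-0.5]]
```

Correct sideways first (cap top at 65 mm, tips now at about 103 mm), then descend.

drive_tool(series=[[[0, -0.18, 0.06], [0.2, 0.4, -1]], [[0, 0, 0], [0, 0, 0]], [[0, 0, 0], [0, 0, 0]]])

```text
time: 12.3
eef_pos: [0.4691, -0.2969, 0.119]
tcp_rot: [0.547, 0.446, -0.547, 0.45]
contact_force: [0.7, -0.5, -1.5]
opening: 0.397
```

```bash
python3 - <<'E'
from h import *
stat();T=tool(RB.apply([1,0,0]))
plan([((.468,-.297,.042),T)])
E
```

```text
t 12.30 g [ 0.4691 -0.2968  0.127 ] box [-0.0181 -0.4336  0.127 ] Fbox [ 0.7879 -0.3073 -1.5434] op 0.397 q [-0.7467  0.1584  1.9702 -0.0005  1.0079 -0.5491]
-- dist 85.0mm ang 0.3 rows 2
[[0.85,-0.01,0.0],[0.1,0.1,-0.1]]
[[0.85,-0.01,0.0],[0.1,0.1,-0.1]]
```

drive_tool(series=[[[0.4, -0.01, 0], [0, 0, 0]], [[0.4, 0, 0], [0, 0, 0]], [[0.4, 0, 0], [0, 0, 0]], [[0.35, 0, 0], [0, 0, 0]], [[0, 0, 0], [0, 0, 0]]])

```text
time: 12.8
eef_pos: [0.4726, -0.3002, 0.0458]
tcp_rot: [0.548, 0.442, -0.546, 0.454]
contact_force: [0.3, -0.0, 0.3]
opening: 0.398
```

```bash
python3 - <<'E'
from h import *
stat();T=tool(RB.apply([1,0,0]))
plan([((.468,-.297,.042),T)])
s=cam("scene");crop(s,220,200,350,320,5,"s11.png")
E
```

```text
t 12.80 g [ 0.4725 -0.3001  0.0538] box [-0.0141 -0.4361  0.0538] Fbox [0.297  0.0215 0.2563] op 0.398 q [-0.747   0.2745  1.9917 -0.0002  0.8574 -0.5491]
-- dist 13.1mm ang 1.0 rows 1
[[0.23,-0.11,-0.05],[0.1,0.5,-0.9]]
```

View pics/s11.png

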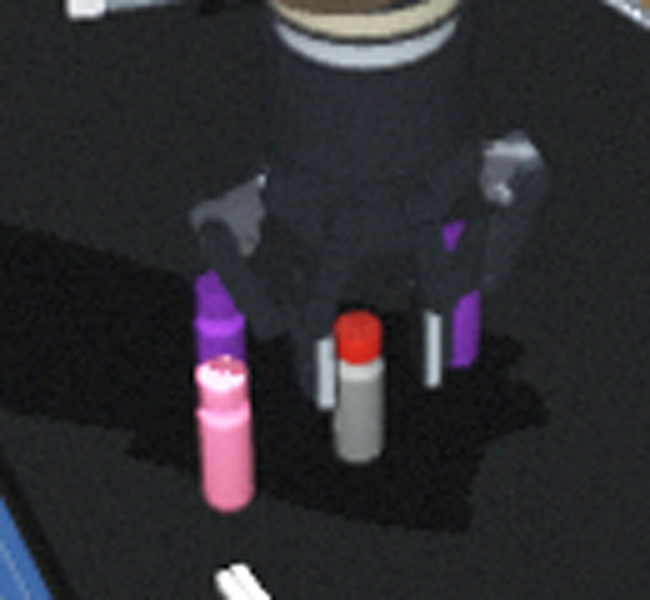

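drive_tool(series=[[[0.1, -0.09, -0.05], [0, 0.3, -0.8]], [[0.15, 0, 0], [0, 0, 0]], [[0, 0, 0], [0, 0, 0]]])

```text
time: 13.15
eef_pos: [0.4711, -0.299, 0.0373]
tcp_rot: [-0.546, -0.444, 0.547, -0.452]
contact_force: [0.7, 0.3, 0.1]
opening: 0.4
```

```bash
python3 - <<'E'
from h import *
stat();T=tool(RB.apply([1,0,0]))
plan([((.468,-.297,.042),T)])
E
```

```text
t 13.15 g [ 0.4711 -0.2989  0.0453] box [-0.0158 -0.4352  0.0453] Fbox [0.6346 0.3883 0.141 ] op 0.400 q [-0.7459  0.2888  1.9933 -0.0042  0.8489 -0.5454]
-- dist 5.0mm ang 0.6 rows 1
[[0.07,-0.07,-0.03],[0.1,0.5,-0.4]]
```

drive_tool(series=[[[0.05, -0.07, -0.03], [0, 0.4, -0.4]], [[0, 0, 0], [0, 0, 0]]])

```text
time: 13.35
eef_pos: [0.4682, -0.297, 0.0354]
tcp_rot: [-0.547, -0.448, 0.547, -0.449]
contact_force: [-0.0, 0.1, 0.7]
opening: 0.4
```

drive_tool(series=[[[0, 0, 0], [0, 0, 0]], [[0, 0, 0], [0, 0, 0]], [[0, 0, 0], [0, 0, 0]], [[0, 0, 0], [0, 0, 0]]], grip=-1, newtons=22)

```text
time: 13.75
eef_pos: [0.4685, -0.2973, 0.036]
tcp_rot: [-0.547, -0.447, 0.547, -0.449]
contact_force: [0.2, -0.5, -0.9]
opening: 0.216
```

```bash
python3 - <<'E'
from h import *
st=stat(); print(Ro.from_quat(st['tcp_rot']).as_matrix()[:,0])
s=cam("scene");crop(s,220,200,350,320,5,"s12.png")
E
```

```text
t 13.75 g [ 0.4684 -0.2973  0.044 ] box [-0.0187 -0.4342  0.044 ] Fbox [ 0.3037 -0.4567 -0.906 ] op 0.216 q [-0.7481  0.2884  1.9969 -0.0008  0.8535 -0.5499]
[ 0.0016 -0.0023 -1.    ]
```

View pics/s12.png

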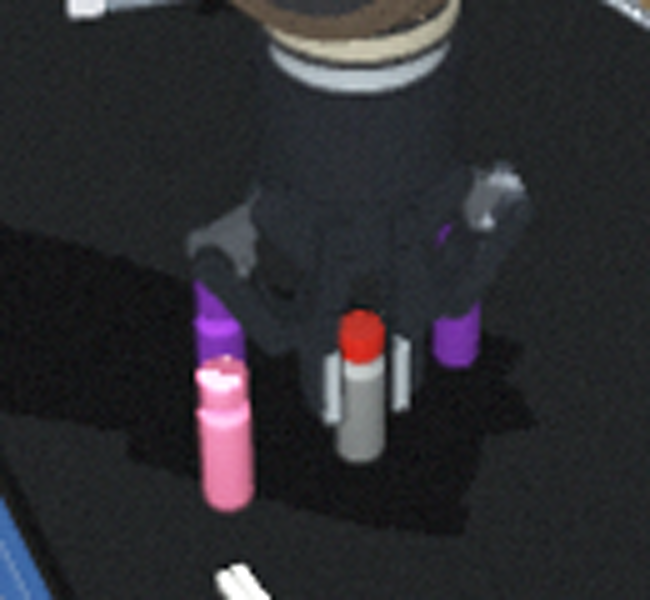

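drive_tool(series=[[[-0.2, 0, 0], [0, 0, 0]], [[-0.5, 0, 0], [0, 0, 0]], [[-0.8, 0, 0], [0, 0, 0]], [[-0.8, 0, 0], [0, 0, 0]], [[-0.8, 0, 0], [0, 0, 0]]])

```text
time: 14.3
eef_pos: [0.4646, -0.2937, 0.1902]
tcp_rot: [-0.546, -0.453, 0.548, -0.443]
contact_force: [0.6, 0.2, -0.7]
opening: 0.222
```

```bash
python3 - <<'E'
from h import *
stat();T=tool(RB.apply([1,0,0]))
plan([(w([-.05,-.2,.26]),T),(w([-.05,0,.24]),T)])
E
```

```text
t 14.30 g [ 0.4647 -0.2938  0.1982] box [-0.0231 -0.4315  0.1982] Fbox [ 0.5697  0.3589 -0.6895] op 0.222 q [-0.7481  0.068   1.9258 -0.0006  1.162  -0.55  ]
-- dist 241.0mm ang 0.8 rows 6
[[-0.2,-0.09,-0.77],[0.0,-0.1,0.1]]
[[-0.2,-0.09,-0.77],[0.0,-0.1,0.1]]
[[-0.2,-0.09,-0.77],[0.0,-0.1,0.1]]
[[-0.2,-0.09,-0.77],[0.0,-0.1,0.1]]
[[-0.2,-0.09,-0.77],[0.0,-0.1,0.1]]
[[-0.2,-0.09,-0.77],[0.0,-0.1,0.1]]
-- dist 201.0mm ang 0.0 rows 5
[[0.08,0.0,-0.8],[0.0,0.0,0.0]]
[[0.08,0.0,-0.8],[0.0,0.0,0.0]]
[[0.08,0.0,-0.8],[0.0,0.0,0.0]]
[[0.08,0.0,-0.8],[0.0,0.0,0.0]]
[[0.08,0.0,-0.8],[0.0,0.0,0.0]]
```

drive_tool(series=[[[-0.3, -0.1, -0.7], [0, 0, 0]], [[-0.3, -0.1, -0.8], [0, 0, 0]], [[-0.3, -0.1, -0.8], [0, 0, 0]], [[-0.2, -0.1, -0.8], [0, 0, 0]], [[-0.2, -0.1, -0.8], [0, 0, 0]]])

```text
time: 14.8
eef_pos: [0.4818, -0.0984, 0.2709]
tcp_rot: [0.55, 0.443, -0.548, 0.448]
contact_force: [0.2, -0.0, -1.3]
opening: 0.221
```

drive_tool(series=[[[0, -0.05, -0.8], [0, 0, 0]], [[0, 0, -0.8], [0, 0, 0]], [[0, 0, -0.7], [0, 0, 0]], [[0, 0, -0.7], [0, 0, 0]], [[0, 0, 0], [0, 0, 0]]])

```text
time: 15.3
eef_pos: [0.5105, 0.059, 0.2786]
tcp_rot: [0.552, 0.441, -0.544, 0.452]
contact_force: [0.3, 0.0, -0.1]
opening: 0.22
```

```bash
python3 - <<'E'
from h import *
stat();T=tool(RB.apply([1,0,0]))
plan([(w([-.05,0,.24]),T)])
s=cam("scene");crop(s,150,20,310,220,3,"s13.png")
E
```

```text
t 15.30 g [0.5104 0.0591 0.2866] box [-0.0484 -0.0766  0.2866] Fbox [ 0.2882  0.102  -0.1209] op 0.220 q [-0.081  -0.1118  1.9365 -0.0034  1.298   0.1221]
-- dist 89.6mm ang 1.1 rows 2
[[0.46,-0.03,-0.77],[-0.1,0.0,-0.6]]
[[0.47,-0.02,-0.77],[-0.1,0.0,-0.6]]
```

View pics/s13.png

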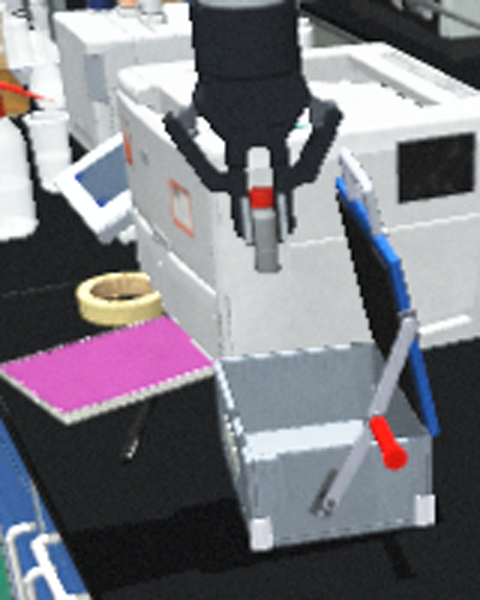

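drive_tool(series=[[[0.2, -0.03, -0.75], [0, 0, -1]], [[0.3, 0, -0.75], [0, 0, 0]], [[0.4, 0, 0], [0, 0, 0]], [[0, 0, 0], [0, 0, 0]], [[0, 0, 0], [0, 0, 0]]])

```text
time: 15.85
eef_pos: [0.5259, 0.1283, 0.2358]
tcp_rot: [0.55, 0.442, -0.549, 0.448]
contact_force: [0.0, -0.3, -0.6]
opening: 0.222
```

```bash
python3 - <<'E'
from h import *
stat();T=tool(RB.apply([1,0,0]))
plan([(w([-.05,0,.16]),T),(w([-.05,0,.055]),T)])
E
```

```text
t 15.85 g [0.5258 0.1284 0.2438] box [-0.047  -0.0056  0.2438] Fbox [ 0.0754 -0.2667 -0.5972] op 0.222 q [ 0.0544 -0.0058  1.9143 -0.0062  1.2275  0.2651]
-- dist 84.1mm ang 0.7 rows 2
[[0.84,-0.04,-0.06],[-0.2,0.1,-0.2]]
[[0.84,-0.03,-0.06],[-0.2,0.1,-0.2]]
-- dist 105.0mm ang 0.0 rows 3
[[0.7,0.0,0.0],[0.0,0.0,0.0]]
[[0.7,0.0,0.0],[0.0,0.0,0.0]]
[[0.7,0.0,0.0],[0.0,0.0,0.0]]
```

drive_tool(series=[[[0.5, -0.04, 0], [0, 0, 0]], [[0.6, -0.04, 0], [0, 0, 0]], [[0.5, 0, 0], [0, 0, 0]], [[0, 0, 0], [0, 0, 0]], [[0, 0, 0], [0, 0, 0]]])

```text
time: 16.35
eef_pos: [0.5272, 0.123, 0.1625]
tcp_rot: [0.555, 0.437, -0.547, 0.449]
contact_force: [-0.1, -0.2, 0.4]
opening: 0.218
```

```bash
python3 - <<'E'
from h import *
stat();T=tool(RB.apply([1,0,0]))
plan([(w([-.05,0,.055]),T)])
s=cam("scene");crop(s,150,20,310,220,3,"s14.png")
E
```

```text
t 16.35 g [0.527  0.1231 0.1705] box [-0.0448 -0.0105  0.1705] Fbox [-0.0438 -0.2461  0.3944] op 0.218 q [ 0.045   0.0652  1.9835 -0.0081  1.0744  0.2653]
-- dist 116.1mm ang 1.5 rows 3
[[0.77,-0.05,-0.07],[-0.3,0.0,-0.4]]
[[0.77,-0.05,-0.07],[-0.3,0.0,-0.4]]
[[0.77,-0.04,-0.07],[-0.3,0.0,-0.4]]
```

View pics/s14.png

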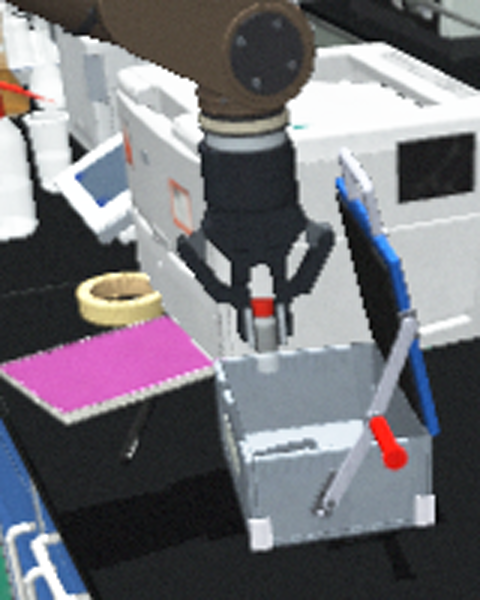

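drive_tool(series=[[[0.2, 0.14, 0], [-0.8, 0, -1.2]], [[0.4, 0, 0], [0, 0, 0]], [[0.3, 0, 0], [0, 0, 0]], [[0, 0, 0], [0, 0, 0]], [[0, 0, 0], [0, 0, 0]]])

```text
time: 16.9
eef_pos: [0.5405, 0.1203, 0.1265]
tcp_rot: [0.552, 0.443, -0.545, 0.45]
contact_force: [0.4, -0.2, -0.5]
opening: 0.219
```

```bash
python3 - <<'E'
from h import *
stat();T=tool(RB.apply([1,0,0]))
plan([(w([-.038,-.005,.055]),T)])
E
```

```text
t 16.90 g [0.5404 0.1203 0.1345] box [-0.0312 -0.0106  0.1345] Fbox [ 0.4683 -0.1382 -0.4788] op 0.219 q [ 0.0366  0.1407  1.9745 -0.0022  1.0125  0.2413]
-- dist 80.0mm ang 0.8 rows 2
[[0.79,-0.08,-0.05],[-0.1,0.0,-0.4]]
[[0.79,-0.08,-0.05],[-0.1,0.0,-0.4]]
```

drive_tool(series=[[[0.4, -0.08, 0], [0, 0, -0.4]], [[0.4, -0.05, 0], [0, 0, -0.2]], [[0.4, -0.05, 0], [0, 0, -0.2]], [[0, 0, 0], [0, 0, 0]], [[0, 0, 0], [0, 0, 0]]])

```text
time: 17.4
eef_pos: [0.5371, 0.1227, 0.0726]
tcp_rot: [0.552, 0.444, -0.544, 0.449]
contact_force: [0.0, 0.3, -0.1]
opening: 0.218
```

```bash
python3 - <<'E'
from h import *
stat();T=tool(RB.apply([1,0,0]))
plan([(w([-.038,-.005,.055]),T)])
E
```

```text
t 17.40 g [0.537  0.1226 0.0806] box [-0.0349 -0.009   0.0806] Fbox [-0.0163  0.3268 -0.1455] op 0.218 q [0.0397 0.2154 2.0038 0.0018 0.9096 0.2416]
-- dist 26.1mm ang 0.8 rows 1
[[0.51,-0.07,-0.08],[-0.2,-0.3,-0.7]]
```

drive_tool(series=[[[0.2, -0.06, -0.05], [0, -0.2, -0.6]], [[0.2, 0, 0], [0, 0, 0]], [[0, 0, 0], [0, 0, 0]], [[0, 0, 0], [0, 0, 0]]])

```text
time: 17.8
eef_pos: [0.5382, 0.1262, 0.0555]
tcp_rot: [0.551, 0.445, -0.545, 0.449]
contact_force: [0.8, -0.8, 0.0]
opening: 0.217
```

```bash
python3 - <<'E'
from h import *
stat();T=tool(RB.apply([1,0,0]))
plan([(w([-.038,-.005,.052]),T)])
E
```

```text
t 17.80 g [0.5381 0.1262 0.0635] box [-0.0346 -0.0052  0.0635] Fbox [ 0.9792 -0.5766  0.0226] op 0.217 q [0.0467 0.2486 2.002  0.0005 0.8819 0.249 ]
-- dist 12.0mm ang 0.5 rows 1
[[0.23,-0.07,0.0],[-0.2,-0.1,-0.5]]
```

drive_tool(series=[[[0.12, -0.04, 0], [0, 0, -0.5]], [[0.08, 0, 0], [0, 0, 0]], [[0, 0, 0], [0, 0, 0]]])

```text
time: 18.1
eef_pos: [0.5418, 0.1265, 0.0496]
tcp_rot: [0.552, 0.445, -0.544, 0.449]
contact_force: [0.2, -0.9, -0.8]
opening: 0.219
```

```bash
python3 - <<'E'
from h import *
st=stat();T=tool(RB.apply([1,0,0]))
plan([(w([-.038,-.005,.052]),T)])
E
```

```text
t 18.10 g [0.5417 0.1265 0.0576] box [-0.031  -0.0043  0.0576] Fbox [ 0.3867 -0.8145 -0.8462] op 0.219 q [0.046  0.2635 1.9968 0.003  0.8683 0.2472]
-- dist 9.1mm ang 0.8 rows 1
[[0.11,-0.14,0.02],[-0.2,-0.3,-0.7]]
```

drive_tool(series=[[[0.1, -0.05, 0], [0, -0.2, -0.7]], [[0, 0, 0], [0, 0, 0]], [[0, 0, 0], [0, 0, 0]]])

```text
time: 18.4
eef_pos: [0.5428, 0.1267, 0.047]
tcp_rot: [0.551, 0.445, -0.546, 0.448]
contact_force: [2.1, -0.5, 2.1]
opening: 0.218
```

```bash
python3 - <<'E'
from h import *
st=stat();T=tool(RB.apply([1,0,0]))
plan([(w([-.038,-.005,.052]),T)])
s=cam("scene");t=cam("top");crop(s,190,50,310,220,4,"s15.png");crop(t,165,100,325,275,4,"t15.png")
E
```

```text
t 18.40 g [0.5428 0.1267 0.055 ] box [-0.0301 -0.0039  0.055 ] Fbox [ 2.1919 -0.1     2.0996] op 0.218 q [0.0467 0.2724 1.9916 0.0018 0.8704 0.249 ]
-- dist 8.6mm ang 0.5 rows 1
[[0.06,-0.16,0.02],[-0.2,-0.2,-0.4]]
```

View pics/s15.png

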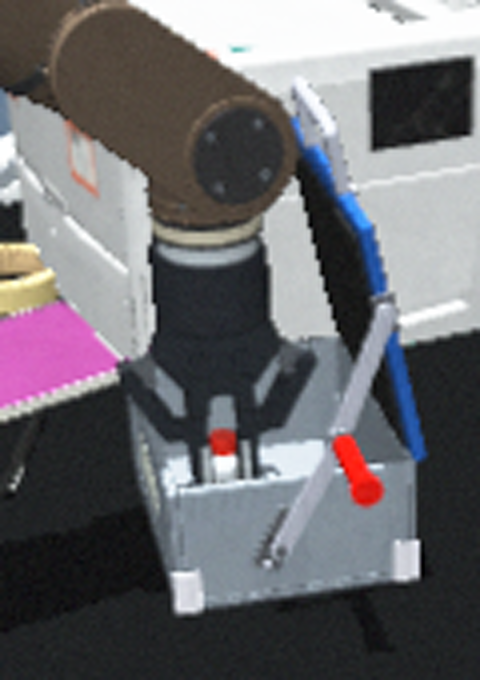

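drive_tool(series=[[[0.05, 0, 0], [0, 0, 0]], [[0, 0, 0], [0, 0, 0]]])

```text
time: 18.7
eef_pos: [0.544, 0.1266, 0.0451]
tcp_rot: [0.551, 0.445, -0.545, 0.449]
contact_force: [2.5, -0.9, 0.1]
opening: 0.215
```

```bash
python3 - <<'E'
from h import *
st=stat(); print(Ro.from_quat(st['tcp_rot']).as_matrix()[:,0], st['wrist_torque'])
E
```

```text
t 18.70 g [0.544  0.1266 0.0531] box [-0.0289 -0.0037  0.0531] Fbox [ 2.6696 -0.3742  0.1379] op 0.215 q [0.0466 0.2763 1.9911 0.0013 0.8632 0.249 ]
[ 0.0109  0.0015 -0.9999] [-0.0759 -0.3091 -0.0114]
```

View pics/t15.png

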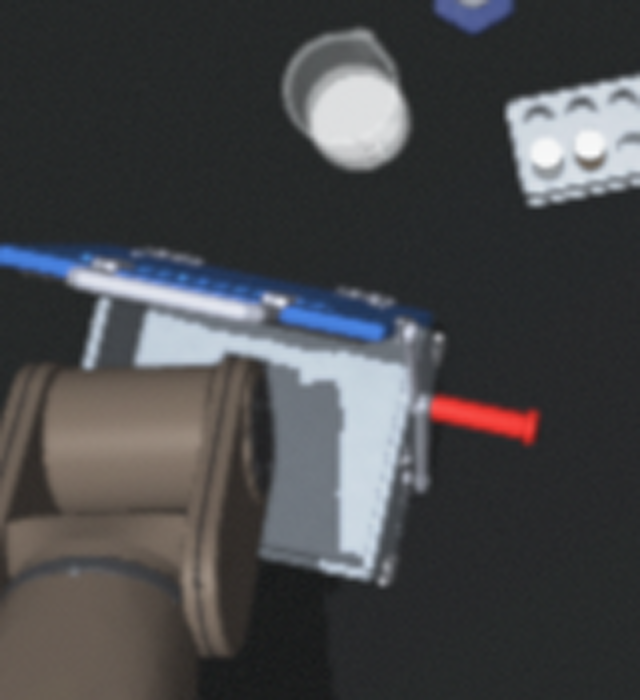

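drive_tool(series=[[[0, 0.14, 0], [0, 0, -0.6]], [[0, 0, 0], [0, 0, 0]]])

```text
time: 18.9
eef_pos: [0.5492, 0.1253, 0.0437]
tcp_rot: [-0.548, -0.449, 0.549, -0.445]
contact_force: [3.6, -0.1, 5.8]
opening: 0.218
```

```bash
python3 - <<'E'
from h import *
st=stat(); print(Ro.from_quat(st['tcp_rot']).as_matrix()[:,0], st['wrist_torque'])
E
```

```text
t 18.90 g [0.5492 0.1252 0.0517] box [-0.0234 -0.004   0.0517] Fbox [3.5895 0.5914 5.752 ] op 0.218 q [0.0424 0.2944 1.971  0.0052 0.8812 0.242 ]
[-0.0052  0.0038 -1.    ] [-0.1364 -0.7953  0.0224]
```

drive_tool(series=[[[0, 0, 0], [0, 0, 0]], [[0, 0, 0], [0, 0, 0]], [[0, 0, 0], [0, 0, 0]]], grip=-0.35)

```text
time: 19.2
eef_pos: [0.5474, 0.1254, 0.042]
tcp_rot: [-0.546, -0.45, 0.55, -0.443]
contact_force: [2.5, -0.0, 1.6]
opening: 0.325
```

```bash
python3 - <<'E'
from h import *
st=stat()
s=cam("scene");crop(s,210,110,310,220,5,"s16.png")
E
```

```text
t 19.20 g [0.5474 0.1253 0.05  ] box [-0.0252 -0.0043  0.05  ] Fbox [2.4488 0.4533 1.6487] op 0.325 q [0.0426 0.2961 1.9727 0.0056 0.8831 0.242 ]
```

View pics/s16.png

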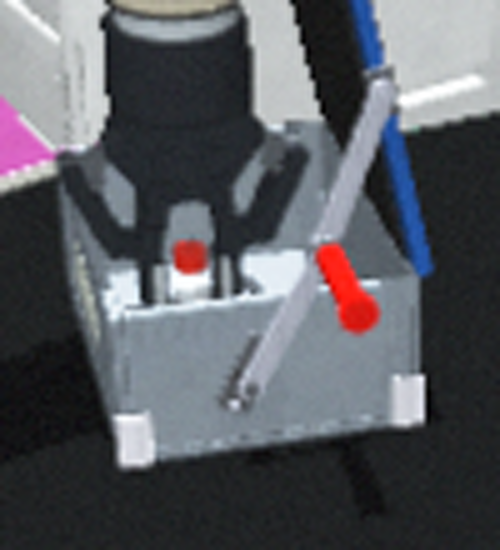

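drive_tool(series=[[[-0.1, 0.05, 0], [0, 0, 0]], [[-0.3, 0, 0], [0, 0, 0]], [[-0.4, 0, 0], [0, 0, 0]], [[-0.4, 0, 0], [0, 0, 0]], [[0, 0, 0], [0, 0, 0]]])

```text
time: 19.75
eef_pos: [0.5498, 0.1247, 0.1063]
tcp_rot: [-0.545, -0.451, 0.551, -0.443]
contact_force: [0.3, -0.4, -0.5]
opening: 0.331
```

```bash
python3 - <<'E'
from h import *
st=stat()
s=cam("scene");crop(s,210,110,310,220,5,"s17.png")
E
```

```text
t 19.75 g [0.5499 0.1247 0.1143] box [-0.0227 -0.0044  0.1143] Fbox [ 0.3639 -0.3224 -0.526 ] op 0.331 q [0.0413 0.2023 1.9458 0.0052 1.0062 0.241 ]
```

View pics/s17.png

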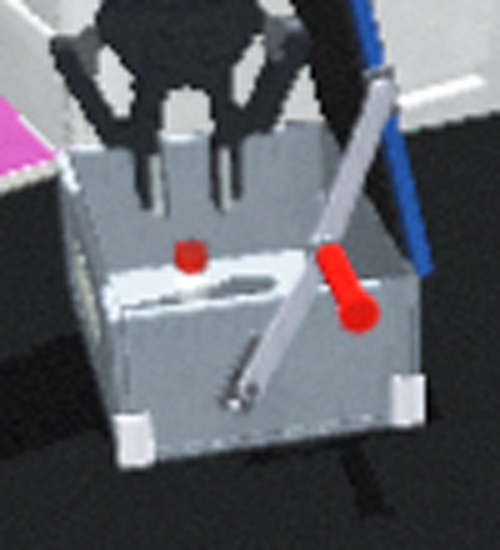

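drive_tool(series=[[[-0.8, 0, 0], [0, 0, 0]], [[-0.9, 0, 0], [0, 0, 0]], [[-0.9, 0, 0.3], [0, 0, 0]], [[-0.3, 0, 0.8], [0, 5, 0]], [[0, 0, 0.8], [0, 5, 0]]], grip=-0.2)

```text
time: 20.3
eef_pos: [0.5268, 0.0348, 0.2441]
tcp_rot: [0.584, 0.496, -0.503, 0.399]
contact_force: [-0.2, -0.7, 0.3]
opening: 0.4
```

```bash
python3 - <<'E'
from h import *
st=stat(); a=np.radians(20)
T=tool(RB.apply([1,0,0]),RB.apply([0,np.sin(a),-np.cos(a)]))
plan([(w([.0,-.22,.25]),T),(w([.028,-.18,.19]),T)])
E
```

```text
t 20.30 g [0.5268 0.0333 0.252 ] box [-0.0272 -0.0985  0.252 ] Fbox [-0.1055 -0.6989  0.3111] op 0.400 q [-0.2078 -0.0418  1.9413  0.1839  1.2826 -0.0705]
-- dist 123.2mm ang 10.1 rows 3
[[-0.14,0.18,0.79],[0.0,3.3,0.7]]
[[-0.18,0.18,0.78],[0.0,3.3,0.7]]
[[-0.22,0.18,0.77],[0.0,3.3,0.7]]
-- dist 77.4mm ang 0.0 rows 2
[[0.7,0.28,-0.17],[0.0,0.0,0.0]]
[[0.7,0.28,-0.17],[0.0,0.0,0.0]]
```

drive_tool(series=[[[-0.14, 0.2, 0.8], [0, 3.3, 0.7]], [[-0.18, 0.2, 0.8], [0, 3.3, 0.7]], [[-0.2, 0.2, 0.75], [0, 3.3, 0.7]], [[0, 0, 0], [0, 0, 0]], [[0, 0, 0], [0, 0, 0]]])

```text
time: 20.8
eef_pos: [0.5299, -0.0984, 0.2385]
tcp_rot: [0.639, 0.517, -0.442, 0.36]
contact_force: [0.2, 1.2, 0.0]
opening: 0.399
```

```bash
python3 - <<'E'
from h import *
st=stat(); a=np.radians(20)
T=tool(RB.apply([1,0,0]),RB.apply([0,np.sin(a),-np.cos(a)]))
s=cam("scene");t=cam("top");crop(s,150,20,310,220,4,"s18.png");crop(t,165,130,325,275,5,"t18.png")
plan([(w([.028,-.175,.18]),T),(w([.028,-.157,.121]),T)])
E
```

```text
t 20.80 g [ 0.5293 -0.1011  0.246 ] box [ 0.002  -0.2298  0.246 ] Fbox [-0.042   1.1751  0.0019] op 0.399 q [-0.5249  0.0113  1.9207  0.3499  1.3377 -0.4201]
-- dist 88.9mm ang 0.6 rows 2
[[0.81,0.26,-0.27],[-0.1,-0.2,-0.1]]
[[0.81,0.26,-0.27],[-0.1,-0.2,-0.1]]
-- dist 61.7mm ang 0.0 rows 2
[[0.62,0.0,0.03],[0.0,0.0,0.0]]
[[0.62,0.0,0.03],[0.0,0.0,0.0]]
```

View pics/s18.png

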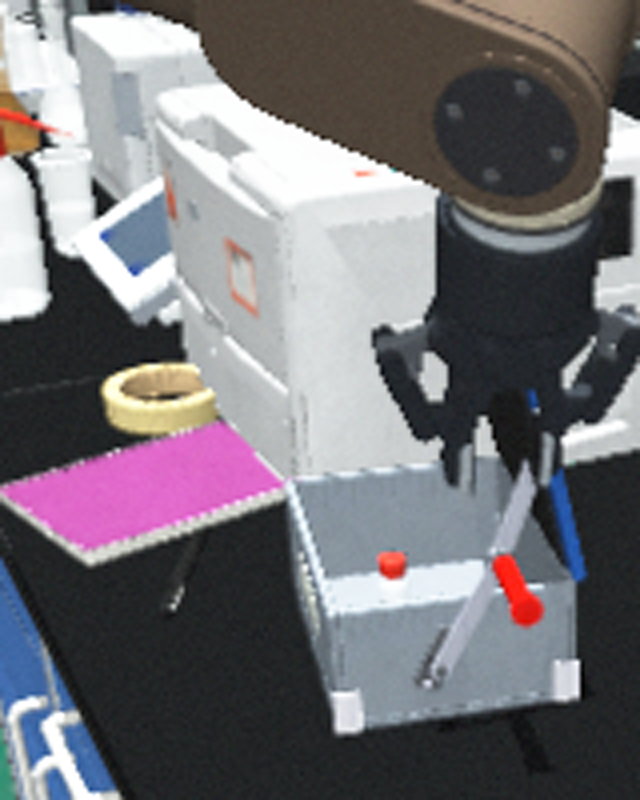

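View pics/t18.png

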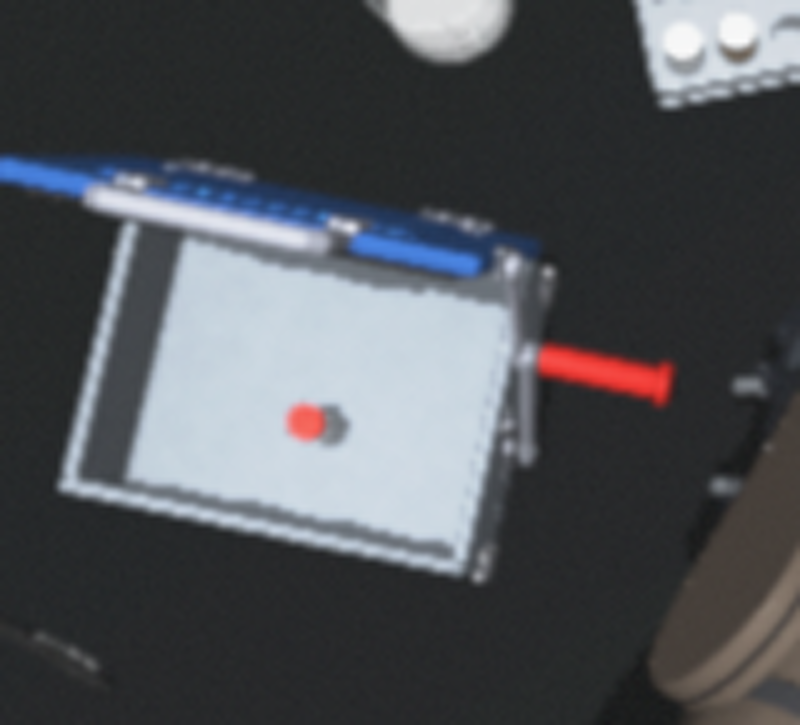

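```bash
python3 - <<'E'
from h import *
s=cam("scene");t=cam("top")
for a,b in(((274,202.3),(275.9,162)),((298,206.8),(281.5,171.3)),((285.5,204.4),(278.7,166.6))):
    X,e=tri(t,a,s,b); print(X,RB.inv().apply(X-B),e)
# expected
for v in([.028,-.1275,.123],[.028,-.155,.123],[.028,-.1825,.123],[-.012,-.115,.048]): print(v,proj(t,w(v)),proj(s,w(v)))
E
```

```text
[ 0.5748 -0.      0.1182] [ 0.0265 -0.1217  0.1182] [np.float64(0.001171804159023326), np.float64(0.0011718041590233726)]
[ 0.5634 -0.0571  0.1242] [ 0.0266 -0.1799  0.1242] [np.float64(0.0005250441111623327), np.float64(0.0005250441111624096)]
[ 0.5696 -0.0275  0.1203] [ 0.0269 -0.1496  0.1203] [np.float64(0.0009828669257084105), np.float64(0.0009828669257084996)]
[0.028, -0.1275, 0.123] [276.5153 201.5184] [276.5403 161.3342]
[0.028, -0.155, 0.123] [287.9137 203.9126] [279.2721 166.6676]
[0.028, -0.1825, 0.123] [299.3259 206.3098] [282.1222 172.2319]
[-0.012, -0.115, 0.048] [271.3227 219.0238] [260.6227 187.1231]
```

drive_tool(series=[[[0.5, 0.18, -0.18], [0, 0, 0]], [[0.5, 0.17, -0.18], [0, 0, 0]], [[0.5, 0.16, -0.18], [0, 0, 0]], [[0, 0, 0], [0, 0, 0]], [[0, 0, 0], [0, 0, 0]]])

```text
time: 21.5
eef_pos: [0.5682, -0.0423, 0.1792]
tcp_rot: [0.635, 0.52, -0.439, 0.366]
contact_force: [0.3, 0.1, -0.2]
opening: 0.403
```

```bash
python3 - <<'E'
from h import *
st=stat(); a=np.radians(20)
T=tool(RB.apply([1,0,0]),RB.apply([0,np.sin(a),-np.cos(a)]))
plan([(w([.027,-.155,.121]),T)])
E
```

```text
t 21.50 g [ 0.5676 -0.045   0.1867] box [ 0.0284 -0.1672  0.1867] Fbox [ 0.2656  0.1199 -0.1588] op 0.403 q [-0.4002  0.1218  1.9185  0.3764  1.1952 -0.3655]
-- dist 66.9mm ang 0.7 rows 2
[[0.66,-0.02,0.11],[0.3,-0.2,-0.1]]
[[0.66,-0.02,0.11],[0.3,-0.2,-0.1]]
```

drive_tool(series=[[[0.4, -0.03, 0.1], [0.3, 0, 0]], [[0.4, -0.02, 0.1], [0.3, 0, 0]], [[0.2, 0, 0.05], [0, 0, 0]], [[0, 0, 0], [0, 0, 0]], [[0, 0, 0], [0, 0, 0]]])

```text
time: 22.0
eef_pos: [0.5697, -0.0364, 0.1331]
tcp_rot: [0.637, 0.516, -0.439, 0.367]
contact_force: [0.1, -0.8, -0.0]
opening: 0.395
```

```bash
python3 - <<'E'
from h import *
st=stat(); a=np.radians(20)
T=tool(RB.apply([1,0,0]),RB.apply([0,np.sin(a),-np.cos(a)]))
plan([(w([.027,-.155,.121]),T)])
s=cam("scene");crop(s,220,80,340,220,5,"s19.png")
E
```

```text
t 22.00 g [ 0.569  -0.0391  0.1407] box [ 0.0286 -0.1611  0.1407] Fbox [ 0.3052 -0.7615 -0.0269] op 0.395 q [-0.3891  0.1767  1.9502  0.3934  1.1027 -0.3877]
-- dist 20.6mm ang 0.9 rows 1
[[0.41,-0.04,0.02],[0.4,-0.2,-0.8]]
```

View pics/s19.png

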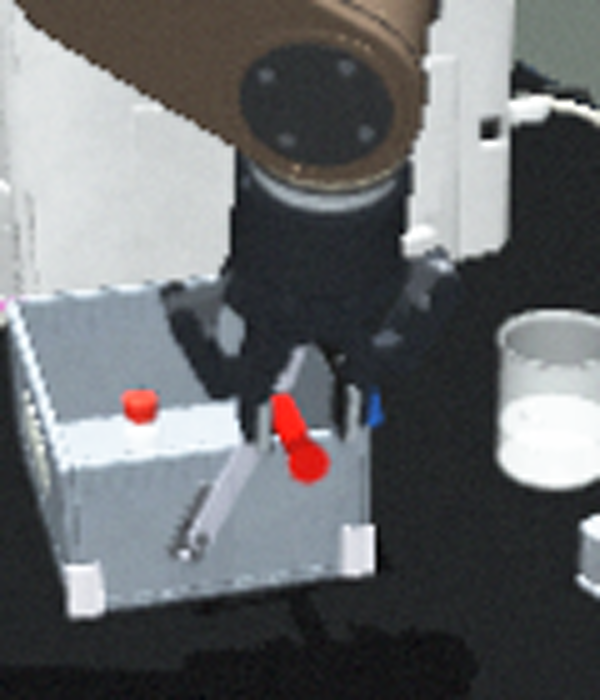

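drive_tool(series=[[[0.2, -0.07, 0.02], [0.3, 0, -0.7]], [[0.2, 0, 0], [0, 0, 0]], [[0, 0, 0], [0, 0, 0]], [[0, 0, 0], [0, 0, 0]]])

```text
time: 22.45
eef_pos: [0.5687, -0.0303, 0.1149]
tcp_rot: [0.636, 0.518, -0.442, 0.364]
contact_force: [0.4, -0.5, -0.1]
opening: 0.402
```

```bash
python3 - <<'E'
from h import *
st=stat(); a=np.radians(20)
T=tool(RB.apply([1,0,0]),RB.apply([0,np.sin(a),-np.cos(a)]))
plan([(w([.027,-.155,.121]),T)])
s=cam("scene");crop(s,220,80,340,220,5,"s20.png")
E
```

```text
t 22.45 g [ 0.5682 -0.033   0.1224] box [ 0.0265 -0.1553  0.1224] Fbox [ 0.443  -0.3729 -0.062 ] op 0.402 q [-0.3784  0.2023  1.9585  0.397   1.0759 -0.3864]
-- dist 1.5mm ang 0.3 rows 1
[[0.03,0.01,0.0],[0.1,-0.2,-0.2]]
```

View pics/s20.png

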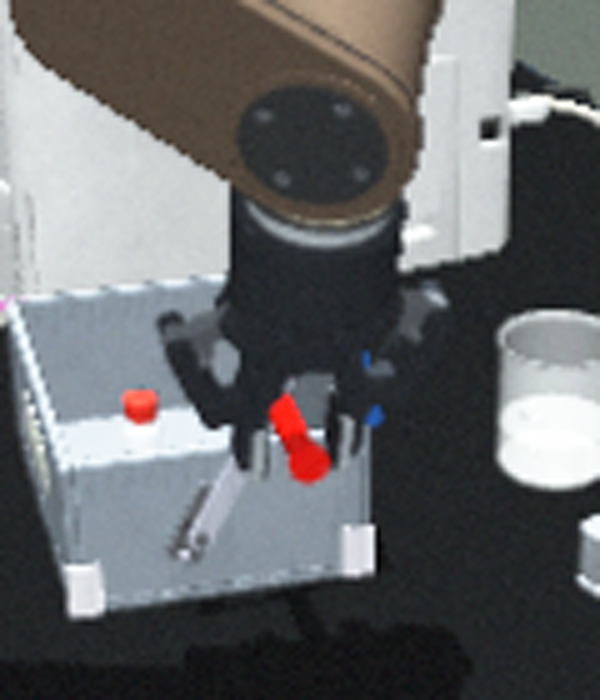

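drive_tool(series=[[[0, 0, 0], [0, 0, 0]], [[0, 0, 0], [0, 0, 0]], [[0, 0, 0], [0, 0, 0]], [[0, 0, 0], [0, 0, 0]]], grip=-1, newtons=25)

```text
time: 22.9
eef_pos: [0.5691, -0.0304, 0.1152]
tcp_rot: [0.636, 0.518, -0.442, 0.364]
contact_force: [0.3, -0.2, -0.1]
opening: 0.145
```

```bash
cat >> h.py <<'E'
def knob(step,n=5,px=-.012,pz=.048,r=.085,y0=None,dr=0):
    st=stat(); R=Ro.from_quat(st['tcp_rot']); g=RB.inv().apply(st['eef_pos']-.008*R.as_matrix()[:,0]-B)
    y0=g[1] if y0 is None else y0
    v=np.array([g[0]-px,g[2]-pz]); ph=np.arctan2(-v[0],v[1]); rr=np.hypot(*v); F=RB.inv().apply(st['contact_force'])
    er=np.array([-np.sin(ph),0,np.cos(ph)]); et=np.array([-np.cos(ph),0,-np.sin(ph)])
    print("phi(fwd of up) %.1f deg r %.4f | Fon tool: rad %.2f tan %.2f y %.2f"%(np.degrees(ph),rr,F@er,F@et,F[1]))
    p=g
    for i in range(1,n+1):
        f=ph+i*step/r; r_=rr+(r-rr)*i/n+dr*i/n
        q=np.array([px-r_*np.sin(f),y0,pz+r_*np.cos(f)])
        print((np.round(R.inv().apply(RB.apply(q-p))/.05,2)+0.).tolist()); p=q
E
python3 -c "
from h import *
knob(.004)"
```

```text
t 22.90 g [ 0.5685 -0.0331  0.1228] box [ 0.0269 -0.1553  0.1228] Fbox [ 0.3634 -0.0811 -0.1286] op 0.145 q [-0.3784  0.2022  1.958   0.3972  1.0755 -0.3866]
phi(fwd of up) -27.5 deg r 0.0843 | Fon tool: rad 0.05 tan -0.38 y -0.08
[-0.04, -0.07, -0.01]
[-0.03, -0.07, -0.01]
[-0.03, -0.07, -0.01]
[-0.03, -0.07, -0.01]
[-0.02, -0.08, -0.01]
```

drive_tool(series=[[[-0.03, -0.06, -0.01], [0, 0, 0]], [[-0.03, -0.06, -0.01], [0, 0, 0]], [[0, 0, 0], [0, 0, 0]]])

```text
time: 23.2
eef_pos: [0.5643, -0.0294, 0.1184]
tcp_rot: [0.637, 0.516, -0.441, 0.365]
contact_force: [3.1, 0.6, -2.8]
opening: 0.146
```

```bash
python3 -c "
from h import *
knob(.004,px=-.013)"
```

```text
t 23.20 g [ 0.5636 -0.0321  0.1259] box [ 0.0219 -0.1553  0.1259] Fbox [ 2.8783  1.2204 -2.7668] op 0.146 q [-0.3803  0.1849  1.9717  0.398   1.0745 -0.3871]
phi(fwd of up) -24.2 deg r 0.0854 | Fon tool: rad -1.35 tan -3.76 y 1.22
[-0.03, -0.07, -0.01]
[-0.03, -0.08, -0.01]
[-0.02, -0.08, -0.01]
[-0.02, -0.08, -0.01]
[-0.02, -0.08, -0.01]
```

drive_tool(series=[[[-0.02, -0.07, -0.01], [0, 0, 0]], [[-0.02, -0.07, -0.01], [0, 0, 0]], [[0, 0, 0], [0, 0, 0]]])

```text
time: 23.5
eef_pos: [0.5575, -0.028, 0.1211]
tcp_rot: [0.638, 0.515, -0.441, 0.366]
contact_force: [2.2, -0.1, -2.4]
opening: 0.145
```

```bash
python3 -c "
from h import *
knob(.004,px=-.013)"
```

```text
t 23.50 g [ 0.5569 -0.0307  0.1287] box [ 0.015  -0.1553  0.1287] Fbox [ 2.1518  0.3836 -2.3998] op 0.145 q [-0.3824  0.1654  1.9884  0.3974  1.0753 -0.3881]
phi(fwd of up) -19.2 deg r 0.0854 | Fon tool: rad -1.56 tan -2.82 y 0.38
[-0.02, -0.08, -0.01]
[-0.02, -0.08, -0.01]
[-0.02, -0.08, -0.01]
[-0.01, -0.08, 0.0]
[-0.01, -0.08, 0.0]
```

drive_tool(series=[[[-0.01, -0.08, -0.01], [0, 0, 0]], [[-0.01, -0.08, -0.01], [0, 0, 0]], [[-0.01, -0.08, -0.01], [0, 0, 0]], [[0, 0, 0], [0, 0, 0]]])

```text
time: 23.9
eef_pos: [0.5458, -0.0257, 0.1243]
tcp_rot: [0.638, 0.514, -0.44, 0.367]
contact_force: [2.2, -0.6, -1.2]
opening: 0.145
```

```bash
python3 -c "
from h import *
knob(.004,px=-.013)
s=cam('scene');crop(s,200,30,340,220,4,'s21.png')"
```

```text
t 23.90 g [ 0.5451 -0.0283  0.1318] box [ 0.003  -0.1553  0.1318] Fbox [ 2.2494 -0.1394 -1.1951] op 0.145 q [-0.3861  0.1338  2.0173  0.3958  1.0753 -0.3906]
phi(fwd of up) -10.8 deg r 0.0853 | Fon tool: rad -0.75 tan -2.43 y -0.14
[-0.01, -0.08, 0.0]
[-0.01, -0.08, 0.0]
[-0.01, -0.08, 0.0]
[0.0, -0.08, 0.0]
[0.0, -0.08, 0.0]
```

View pics/s21.png

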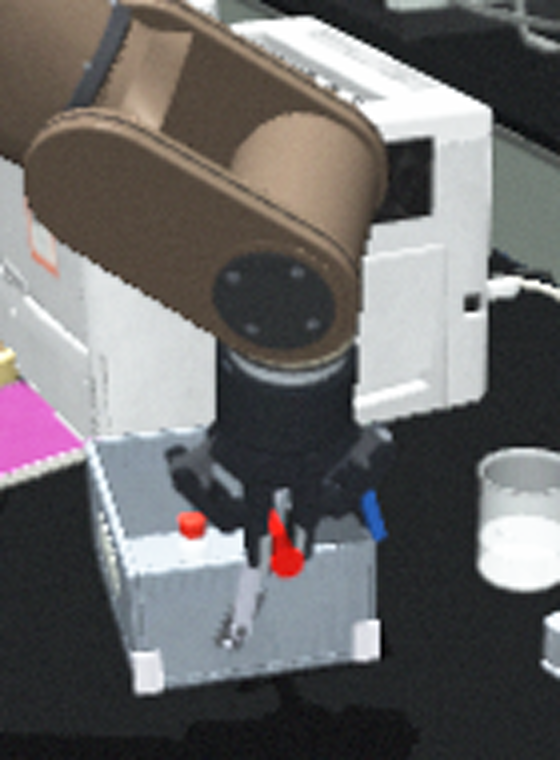

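```bash
python3 -c "
from h import *
t=cam('top');crop(t,165,130,365,330,4,'t21.png')"
```

```text
(no output)
```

View pics/t21.png

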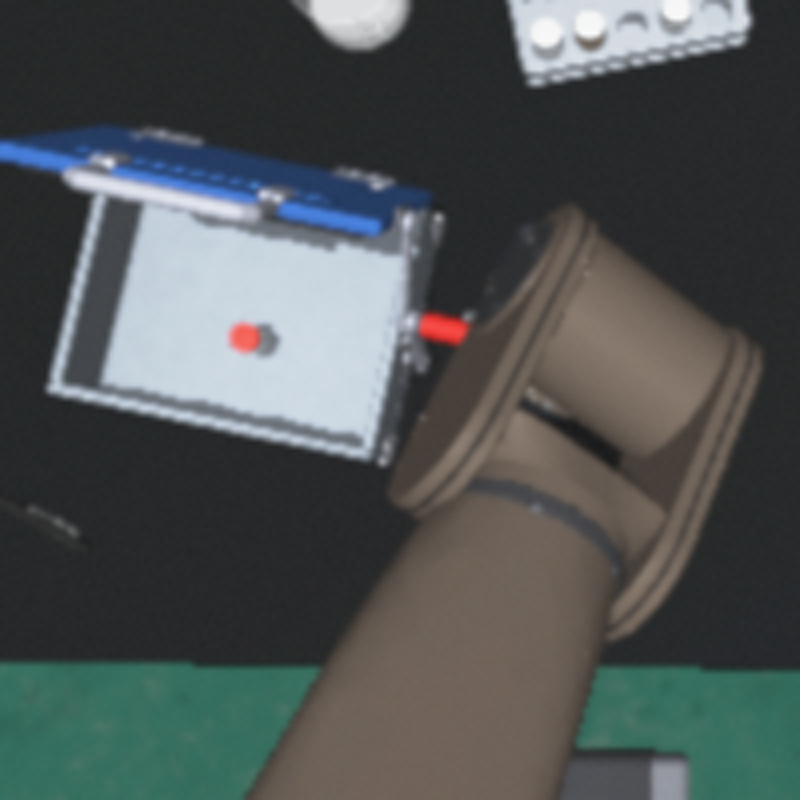

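```bash
python3 -c "
from h import *
t=cam('top')
for px in((390,490),(470,340),(440,430)):
  for z in(.3,.4): print(px,z,RB.inv().apply(onz(t,165+px[0]/4,130+px[1]/4,z)-B))"
```

```text
(390, 490) 0.3 [-0.0877 -0.1445  0.3   ]
(390, 490) 0.4 [-0.0834 -0.1575  0.4   ]
(470, 340) 0.3 [-0.0095 -0.1665  0.3   ]
(470, 340) 0.4 [-0.0147 -0.1768  0.4   ]
(440, 430) 0.3 [-0.0548 -0.1617  0.3   ]
(440, 430) 0.4 [-0.0545 -0.1726  0.4   ]
```

drive_tool(series=[[[0, -0.08, 0], [0, 0, 0]], [[0, -0.08, 0], [0, 0, 0]], [[0, -0.08, 0], [0, 0, 0]], [[0, 0, 0], [0, 0, 0]]])

```text
time: 24.45
eef_pos: [0.5346, -0.0234, 0.1252]
tcp_rot: [0.638, 0.513, -0.44, 0.368]
contact_force: [1.7, -0.9, 0.4]
opening: 0.145
```

```bash
python3 -c "
from h import *
knob(.004,px=-.013)"
```

```text
t 24.45 g [ 0.5339 -0.0261  0.1327] box [-0.0084 -0.1553  0.1327] Fbox [ 1.8773 -0.5577  0.4136] op 0.145 q [-0.3905  0.107   2.0454  0.3968  1.0734 -0.3963]
phi(fwd of up) -3.1 deg r 0.0848 | Fon tool: rad 0.51 tan -1.85 y -0.56
[0.0, -0.08, 0.0]
[0.0, -0.08, 0.0]
[0.0, -0.08, 0.0]
[0.01, -0.08, 0.0]
[0.01, -0.08, 0.0]
```

drive_tool(series=[[[0, -0.09, 0], [0, 0, 0]], [[0, -0.09, 0], [0, 0, 0]], [[0.01, -0.09, 0], [0, 0, 0]], [[0.01, -0.09, 0], [0, 0, 0]]])

```text
time: 24.85
eef_pos: [0.516, -0.0196, 0.1243]
tcp_rot: [0.638, 0.513, -0.44, 0.369]
contact_force: [1.7, -2.5, 2.0]
opening: 0.139
```

```bash
python3 -c "
from h import *
knob(.0045,px=-.013)"
```

```text
t 24.85 g [ 0.5153 -0.0223  0.1318] box [-0.0274 -0.1553  0.1318] Fbox [ 2.1636 -2.0738  1.954 ] op 0.139 q [-0.3974  0.0666  2.0908  0.3962  1.0703 -0.4047]
phi(fwd of up) 9.8 deg r 0.0851 | Fon tool: rad 1.56 tan -2.46 y -2.07
[0.02, -0.09, 0.01]
[0.02, -0.09, 0.01]
[0.02, -0.09, 0.01]
[0.03, -0.08, 0.01]
[0.03, -0.08, 0.01]
```

drive_tool(series=[[[0.01, -0.09, 0.01], [0, 0, 0]], [[0.01, -0.09, 0.01], [0, 0, 0]], [[0.02, -0.09, 0.01], [0, 0, 0]], [[0.02, -0.08, 0.01], [0, 0, 0]]])

```text
time: 25.25
eef_pos: [0.4948, -0.0154, 0.1188]
tcp_rot: [0.637, 0.515, -0.441, 0.367]
contact_force: [0.2, -0.7, -0.7]
opening: 0.145
```

```bash
python3 -c "
from h import *
knob(.0045,px=-.013)"
```

```text
t 25.25 g [ 0.4941 -0.018   0.1263] box [-0.049  -0.1554  0.1263] Fbox [ 0.3375 -0.6248 -0.7385] op 0.145 q [-0.4066  0.0307  2.1406  0.3968  1.0668 -0.4175]
phi(fwd of up) 24.7 deg r 0.0862 | Fon tool: rad -0.81 tan 0.00 y -0.62
[0.04, -0.08, 0.02]
[0.04, -0.08, 0.02]
[0.05, -0.07, 0.02]
[0.05, -0.07, 0.02]
[0.06, -0.07, 0.02]
```

drive_tool(series=[[[0.04, -0.08, 0.02], [0, 0, 0]], [[0.04, -0.08, 0.02], [0, 0, 0]], [[0.05, -0.07, 0.02], [0, 0, 0]], [[0.05, -0.07, 0.02], [0, 0, 0]]])

```text
time: 25.65
eef_pos: [0.4761, -0.0116, 0.1064]
tcp_rot: [0.636, 0.518, -0.442, 0.364]
contact_force: [-0.0, 0.1, -0.4]
opening: 0.145
```

```bash
python3 -c "
from h import *
knob(.004,px=-.013)
s=cam('scene');crop(s,170,50,310,220,4,'s22.png')
t=cam('top');crop(t,165,130,365,330,4,'t22.png')"
```

```text
t 25.65 g [ 0.4755 -0.0143  0.1139] box [-0.0679 -0.1554  0.1139] Fbox [-0.0353  0.131  -0.3966] op 0.145 q [-0.415   0.0124  2.1867  0.3996  1.0506 -0.4357]
phi(fwd of up) 39.8 deg r 0.0858 | Fon tool: rad -0.28 tan 0.28 y 0.13
[0.05, -0.06, 0.02]
[0.05, -0.06, 0.02]
[0.06, -0.05, 0.02]
[0.06, -0.05, 0.02]
[0.06, -0.05, 0.02]
```

View pics/s22.png

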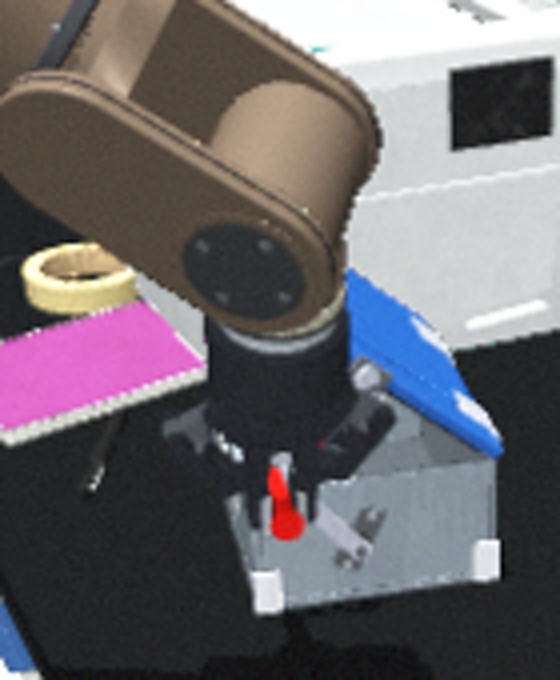

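View pics/t22.png

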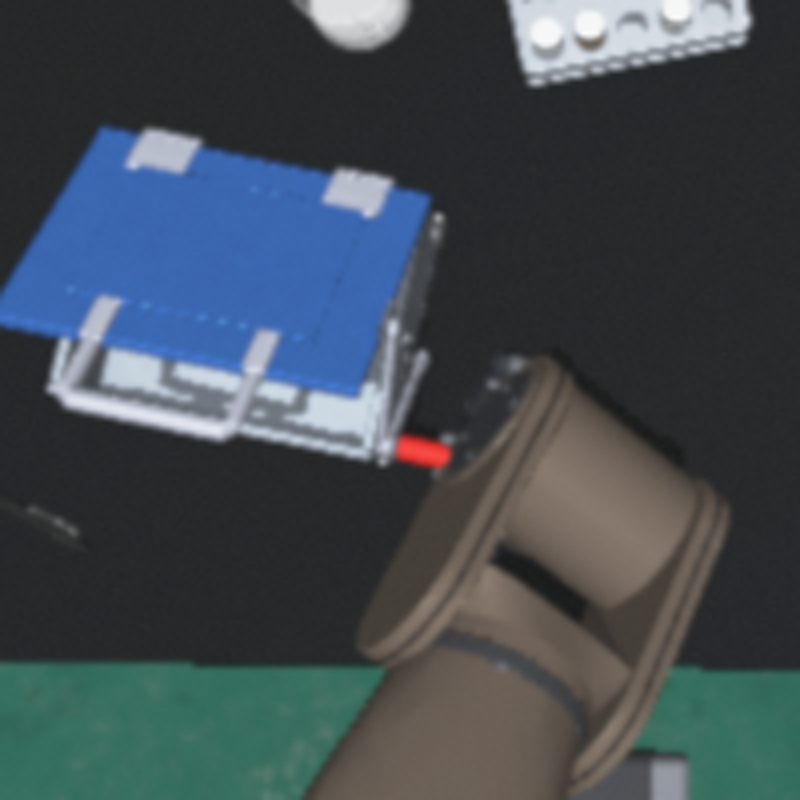

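Going well: lid about 45° down, arm clear of it, forces near zero. Continue.

drive_tool(series=[[[0.05, -0.06, 0.02], [0, 0, 0]], [[0.05, -0.06, 0.02], [0, 0, 0]], [[0.06, -0.05, 0.02], [0, 0, 0]], [[0.06, -0.05, 0.02], [0, 0, 0]]])

```text
time: 26.15
eef_pos: [0.4635, -0.0091, 0.0928]
tcp_rot: [0.635, 0.519, -0.442, 0.364]
contact_force: [-1.4, -0.6, -1.6]
opening: 0.144
```

```bash
python3 -c "
from h import *
knob(.004,px=-.013)"
```

```text
t 26.15 g [ 0.4629 -0.0117  0.1003] box [-0.0808 -0.1554  0.1003] Fbox [-1.2217 -0.8594 -1.6233] op 0.144 q [-0.4206  0.0092  2.2204  0.4036  1.0272 -0.4533]
phi(fwd of up) 52.4 deg r 0.0856 | Fon tool: rad -0.02 tan 2.03 y -0.86
[0.06, -0.05, 0.02]
[0.06, -0.04, 0.02]
[0.07, -0.04, 0.02]
[0.07, -0.04, 0.02]
[0.07, -0.03, 0.03]
```

drive_tool(series=[[[0.06, -0.05, 0.02], [0, 0, 0]], [[0.06, -0.04, 0.02], [0, 0, 0]], [[0.07, -0.04, 0.02], [0, 0, 0]], [[0.07, -0.04, 0.02], [0, 0, 0]]])

```text
time: 26.55
eef_pos: [0.4541, -0.0071, 0.0773]
tcp_rot: [0.634, 0.518, -0.443, 0.364]
contact_force: [-1.5, -1.8, -3.3]
opening: 0.147
```

```bash
python3 -c "
from h import *
knob(.0035,px=-.013)"
```

```text
t 26.55 g [ 0.4535 -0.0098  0.0848] box [-0.0904 -0.1554  0.0848] Fbox [-1.0695 -2.0567 -3.2699] op 0.147 q [-0.4243  0.0169  2.2479  0.4092  0.9954 -0.4714]
phi(fwd of up) 64.6 deg r 0.0857 | Fon tool: rad -0.44 tan 3.41 y -2.06
[0.06, -0.03, 0.02]
[0.06, -0.02, 0.02]
[0.06, -0.02, 0.02]
[0.06, -0.02, 0.02]
[0.06, -0.02, 0.02]
```

drive_tool(series=[[[0.06, -0.03, 0.02], [0, 0, 0]], [[0.06, -0.03, 0.02], [0, 0, 0]], [[0.06, -0.02, 0.02], [0, 0, 0]], [[0.06, -0.02, 0.02], [0, 0, 0]]])

```text
time: 26.95
eef_pos: [0.449, -0.0061, 0.0631]
tcp_rot: [0.634, 0.518, -0.443, 0.365]
contact_force: [-1.1, -1.2, -3.3]
opening: 0.144
```

```bash
python3 -c "
from h import *
knob(.003,px=-.013)"
```

```text
t 26.95 g [ 0.4484 -0.0088  0.0706] box [-0.0956 -0.1554  0.0706] Fbox [-0.8123 -1.4057 -3.285 ] op 0.144 q [-0.4266  0.0333  2.2645  0.4172  0.9644 -0.4889]
phi(fwd of up) 74.7 deg r 0.0856 | Fon tool: rad -0.09 tan 3.38 y -1.41
[0.06, -0.01, 0.02]
[0.06, -0.01, 0.02]
[0.06, -0.01, 0.02]
[0.06, -0.01, 0.02]
[0.06, 0.0, 0.02]
```

drive_tool(series=[[[0.05, -0.01, 0.02], [0, 0, 0]], [[0.05, -0.01, 0.02], [0, 0, 0]], [[0.05, -0.01, 0.02], [0, 0, 0]], [[0.05, 0, 0.02], [0, 0, 0]]])

```text
time: 27.35
eef_pos: [0.4472, -0.0058, 0.0512]
tcp_rot: [0.634, 0.518, -0.443, 0.364]
contact_force: [-1.1, -1.7, -3.4]
opening: 0.143
```

```bash
python3 -c "
from h import *
knob(.002,px=-.013)
s=cam('scene');crop(s,170,90,310,220,4,'s23.png')"
```

```text
t 27.35 g [ 0.4467 -0.0084  0.0588] box [-0.0974 -0.1554  0.0588] Fbox [-0.7177 -1.8336 -3.3704] op 0.143 q [-0.4279  0.055   2.271   0.4257  0.9399 -0.5045]
phi(fwd of up) 82.7 deg r 0.0851 | Fon tool: rad 0.29 tan 3.43 y -1.83
[0.04, 0.0, 0.01]
[0.04, 0.0, 0.01]
[0.04, 0.0, 0.01]
[0.04, 0.0, 0.01]
[0.04, 0.0, 0.01]
```

View pics/s23.png

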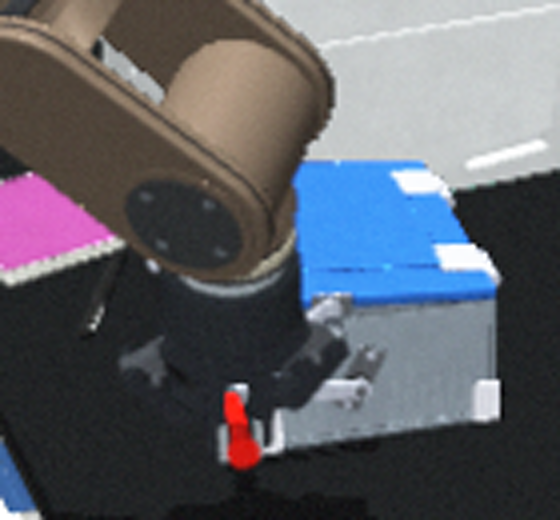

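drive_tool(series=[[[0.04, 0, 0.01], [0, 0, 0]], [[0.04, 0, 0.01], [0, 0, 0]], [[0.04, 0, 0.01], [0, 0, 0]], [[0, 0, 0], [0, 0, 0]]])

```text
time: 27.8
eef_pos: [0.4468, -0.0056, 0.0437]
tcp_rot: [0.634, 0.518, -0.444, 0.365]
contact_force: [-0.7, -2.4, -4.4]
opening: 0.146
```

```bash
python3 -c "
from h import *
knob(.002,px=-.013)"
```

```text
t 27.80 g [ 0.4462 -0.0083  0.0512] box [-0.0978 -0.1553  0.0512] Fbox [-0.2562 -2.4826 -4.3814] op 0.146 q [-0.427   0.0708  2.2727  0.4286  0.9239 -0.5112]
phi(fwd of up) 87.8 deg r 0.0849 | Fon tool: rad 0.09 tan 4.39 y -2.48
[0.04, 0.0, 0.01]
[0.04, 0.0, 0.01]
[0.04, 0.0, 0.01]
[0.04, 0.0, 0.01]
[0.04, 0.0, 0.01]
```

drive_tool(series=[[[0.03, 0, 0.01], [0, 0, 0]], [[0.03, 0, 0.01], [0, 0, 0]], [[0, 0, 0], [0, 0, 0]]])

```text
time: 28.1
eef_pos: [0.4479, -0.0059, 0.0417]
tcp_rot: [0.634, 0.518, -0.443, 0.365]
contact_force: [-3.1, -2.8, 0.0]
opening: 0.139
```

```bash
python3 -c "
from h import *
knob(.002,px=-.013)"
```

```text
t 28.10 g [ 0.4474 -0.0086  0.0492] box [-0.0967 -0.1554  0.0492] Fbox [-2.4599 -3.3998  0.0104] op 0.139 q [-0.4271  0.0772  2.2709  0.4316  0.9189 -0.5155]
phi(fwd of up) 89.1 deg r 0.0837 | Fon tool: rad 2.46 tan 0.03 y -3.40
[0.04, -0.01, 0.01]
[0.04, 0.0, 0.01]
[0.04, 0.0, 0.01]
[0.04, 0.0, 0.01]
[0.04, 0.0, 0.01]
```

drive_tool(series=[[[0.02, -0.02, 0], [0, 0, 0]], [[0, 0, 0], [0, 0, 0]]])

```text
time: 28.3
eef_pos: [0.4478, -0.0059, 0.0417]
tcp_rot: [0.634, 0.518, -0.443, 0.366]
contact_force: [-3.1, -2.5, 0.4]
opening: 0.145
```

```bash
python3 -c "
from h import *
knob(.002,px=-.013)
s=cam('scene');crop(s,170,90,310,220,4,'s24.png')"
```

```text
t 28.30 g [ 0.4472 -0.0086  0.0492] box [-0.0969 -0.1554  0.0492] Fbox [-2.51   -3.1034  0.3564] op 0.145 q [-0.4271  0.076   2.2721  0.432   0.9174 -0.5166]
phi(fwd of up) 89.2 deg r 0.0839 | Fon tool: rad 2.51 tan -0.32 y -3.10
[0.04, 0.0, 0.01]
[0.04, 0.0, 0.01]
[0.04, 0.0, 0.01]
[0.04, 0.0, 0.01]
[0.04, 0.0, 0.01]
```

View pics/s24.png

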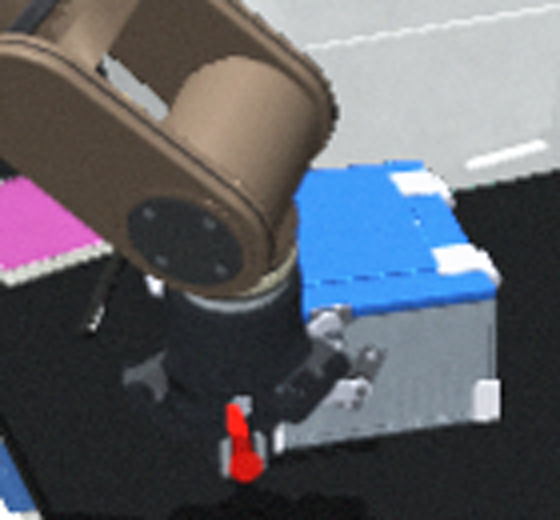

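drive_tool(series=[[[0.03, -0.02, 0], [0, 0, 0]], [[0, 0, 0], [0, 0, 0]]])

```text
time: 28.55
eef_pos: [0.4481, -0.006, 0.0414]
tcp_rot: [0.634, 0.517, -0.442, 0.367]
contact_force: [-3.4, -1.3, 1.4]
opening: 0.143
```

```bash
python3 -c "
from h import *
knob(.002,px=-.013)"
```

```text
t 28.55 g [ 0.4475 -0.0086  0.049 ] box [-0.0966 -0.1554  0.049 ] Fbox [-3.031  -1.9408  1.3523] op 0.143 q [-0.4269  0.0758  2.2729  0.4328  0.9141 -0.5181]
phi(fwd of up) 89.3 deg r 0.0836 | Fon tool: rad 3.05 tan -1.32 y -1.94
[0.04, -0.01, 0.01]
[0.04, 0.0, 0.01]
[0.04, 0.0, 0.01]
[0.04, 0.0, 0.01]
[0.04, 0.0, 0.01]
```

drive_tool(series=[[[0, -0.02, 0], [0, 0, 0]], [[0, 0, 0], [0, 0, 0]], [[0, 0, 0], [0, 0, 0]], [[0, 0, 0], [0, 0, 0]]], grip=-0.2)

```text
time: 28.95
eef_pos: [0.4487, -0.0047, 0.0422]
tcp_rot: [0.637, 0.516, -0.441, 0.366]
contact_force: [-0.9, 0.6, -0.7]
opening: 0.402
```

```bash
python3 -c "
from h import *
stat()
s=cam('scene');crop(s,170,90,310,220,4,'s25.png')"
```

```text
t 28.95 g [ 0.448  -0.0074  0.0497] box [-0.0963 -0.1541  0.0497] Fbox [-0.9654  0.4369 -0.7193] op 0.402 q [-0.4257  0.0732  2.2745  0.4389  0.9123 -0.5186]
```

View pics/s25.png

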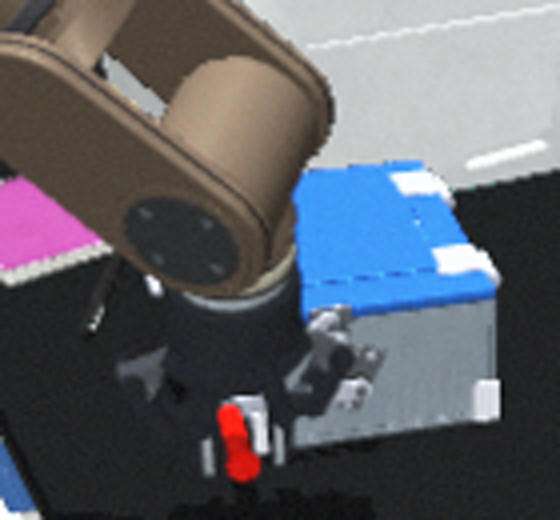

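drive_tool(series=[[[-0.3, 0, 0.05], [0, 0, 0]], [[-0.6, 0, 0.05], [0, 0, 0]], [[-0.8, 0, 0.1], [0, 0, 0]], [[-0.8, 0, 0.4], [0, 0, 0]], [[-0.6, 0, 0.8], [0, 0, 0]]])

```text
time: 29.5
eef_pos: [0.4205, -0.1183, 0.1639]
tcp_rot: [0.634, 0.521, -0.441, 0.364]
contact_force: [1.0, -0.4, -0.1]
opening: 0.399
```

drive_tool(series=[[[-0.3, 0, 0.8], [0, 0, 0]], [[0, 0, 0.8], [0, 0, 0]], [[0, 0, 0.4], [0, 0, 0]], [[0, 0, 0], [0, 0, 0]], [[0, 0, 0], [0, 0, 0]]])

```text
time: 30.0
eef_pos: [0.4025, -0.2258, 0.1484]
tcp_rot: [0.636, 0.515, -0.441, 0.368]
contact_force: [0.4, 1.2, 0.1]
opening: 0.402
```

```bash
python3 -c "
from h import *
stat()
s=cam('scene');t=cam('top')
cv2.imwrite('pics/s26.png',s[0][:,:,::-1]);crop(t,165,130,365,330,4,'t26.png');crop(s,195,115,305,220,5,'s26b.png')
cv2.imwrite('pics/t26full.png',t[0][:,:,::-1])"
```

```text
t 30.00 g [ 0.4019 -0.2284  0.1559] box [-0.0976 -0.3799  0.1559] Fbox [0.1685 1.3015 0.1034] op 0.402 q [-0.8789 -0.0046  2.113   0.2908  1.2589 -0.8026]
```

View pics/s26.png

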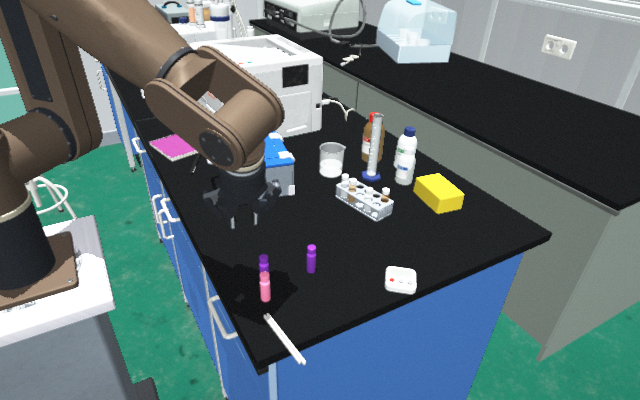

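View pics/s26b.png

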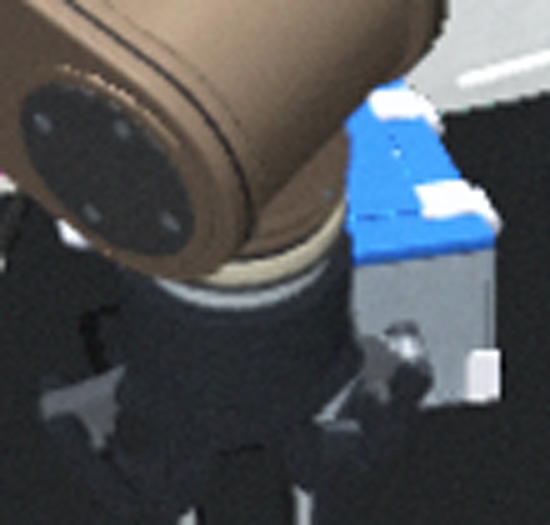

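View pics/t26full.png

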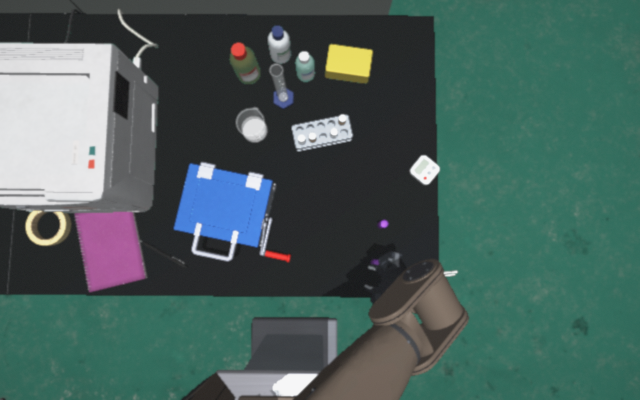

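```bash
python3 - <<'E'
from h import *
t=cam('top')[0].astype(int); o=cv2.imread('pics/top0.png')[:,:,::-1].astype(int)
for n,im in(("before",o),("now",t)):
    r,g,b=im[...,0],im[...,1],im[...,2]
    m=((b>150)&(r<120)&(g<170)).astype(np.uint8); m[:150]=0;m[275:]=0
    m=cv2.morphologyEx(m,cv2.MORPH_CLOSE,np.ones((9,9)))
    c=max(cv2.findContours(m,0,2)[0],key=cv2.contourArea)
    red=((r>150)&(g<100)&(b<100)).astype(np.uint8); red[:245]=0; red[:,300:]=0
    print(n,cv2.minAreaRect(c),cv2.connectedComponentsWithStats(red)[3][1:])
d=np.abs(t-o).max(2); 
for n,(x0,y0,x1,y1) in dict(timer=(405,150,445,190),beaker=(230,100,275,150),box=(165,155,300,270)).items(): print(n,(d[y0:y1,x0:x1]>40).sum())
E
```

```text
before ((222.5857391357422, 204.6055908203125), (85.86406707763672, 68.23240661621094), 12.26477336883545) [[277.3429 255.6571]]
now ((222.58761596679688, 204.58584594726562), (86.20765686035156, 68.03292846679688), 11.944175720214844) [[277.3429 255.6571]]
timer 0
beaker 0
box 0
```

The picture matches the one from before the job: the lid outline and knob are in the same place, and the timer and beaker pixels are unchanged. The gripper is touching nothing, so I'm handing in.

```bash
python3 -c "
from plant import ctrl
print(ctrl.get_state()['time']); print(ctrl.sign_off())"
```

```text
30.15
the job is handed in; nothing more can be done
None
```

The job is done and handed in at 30.2 s of the 72 s allowed; the sign-off gives no verdict.

**What I did**
- **Raising the lid:** I lifted it by the bar until the stay snapped past straight. It stayed up by itself when I let go, at about 1.37–1.39 rad by the arm's position.
- **Placing the vial:** I stood the red-capped vial on the box floor, about 25 mm in front of the box's centre. That is nearer the middle than the suggested spot but still on the inner floor.
- **Shutting the lid:** I drew the knob round its circle in small steps until the lid rested shut and the knob met its stop. Then I let go and moved clear.

**Forces:** The force across the bar read at most about 5.3 N. The force along the stay's lower bar read at most about 3.1 N. Both are below the 10 N limit, but they were taken between moves, so short peaks in between would not show.

**Last checks**
- **Box, timer and beaker:** In the overhead picture none of them differs noticeably from the start. The lid outline and knob are where they were with the lid shut.
- **Vial:** I last saw it upright from above just before I gripped the knob, and its cap again early in the lowering. It cannot be seen now that the lid is shut.

**Disagreements**
- While setting the vial down I felt a steady sideways force of 2–4 N, probably a gripper knuckle brushing the front wall. It was gone once I lifted away.
- The bar's measured radius grew from 205 to 210 mm as the lid rose, against 204 mm given. I put that down to a few mm of error in the hinge position I measured.

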